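Clear the die bed and take a gauge-rod reading

ROBOT

A 6-joint arm with a two-finger parallel gripper is mounted at the origin on the work surface. World frame = base frame: x ahead of the robot, y to its left, z up, the work surface at z = 0. Lengths are in mm, angles in rad, forces in N, time in s.
With the tool pointing down it reaches from about 300 to 875 mm from the base axis. Payload 6.4 kg.
Tool frame: the origin (TCP) lies on the centre line of the jaws, within the pads' length; the fingertips stand 25 mm ahead of it and the grasp point (between the pads) lies 6 mm ahead of it; z points along the fingers, y is the line along which they close (so a half turn about z gives the same grasp; the last joint's range is limited). The gripper opens to 88 mm and grips with 3 to 60 N. Pads are 18 mm wide; open, the fingers measure 123 mm over their backs; the gripper's body (75 mm by 187 mm) begins 45 mm behind the grasp point.
Start: joints at [-1.411, 0.181, 1.607, -0, 1.354, -0.206], TCP at [205.692, -536.966, 263.714] pointing down, gripper open.
Joint ranges: [-2.99, 2.99], [-0.89, 2.07], [0.3, 2.58], [-1.14, 4.28], [0, 2.63], [-3.12, 3.12]. Speed limits (rad/s): [2.57, 2.57, 3.01, 3.14, 3.14, 3.14].

INTERFACE

Orientations are given as a unit quaternion [w, x, y, z].
In Python, from bench import bot gives the robot as it stands.
- The arm moves only by the tool apply_moves, never from a script. Its argument "increments" is a list of rows, each an object of numbers: "x", "y", "z": the shift along the tool's x, y, z scaled (see below); "wx", "wy", "wz": the turn, a rotation vector about the tool's x, y, z scaled (see below); "gripper": the opening, from 0 (shut) to 1 (fully open). A call has 1 to 5 rows; each row is the pose to reach, as a shift and turn from the pose commanded when the call began, along the tool's axes at that moment; what a row does not reach only later rows make up. The controller multiplies each number of a shift by 0.08 m and each number of a turn by 90 degrees. A row lasts 1/12 s, in which the tool goes at most 41.7 mm and 7.16 degrees, less where a joint would pass 70% of its speed; a pose out of reach is approached as far as the arm can. A call with a number of a shift or a turn outside -1 to 1 is refused whole. A call with a gripper value outside its range is refused whole. The fingers move at their own pace and stop on an object; "force" is the grip in N (left out, the last holds). Time passes only in rows, so rows that repeat a pose let the fingers close. It gives the time, the measured TCP pose, the force, the opening and the grip force at its end, in the units of the state.
- bot.get_obs(): the state, without advancing time (a new reading comes with each control period).
- bot.snapshot(name): name is "side" or "top" or "wrist"; returns a dict with "pixels" (400x640x3 uint8, blue, green, red), "camera_matrix" (3x3 intrinsics, pixels), "dist" ([k1, k2, p1, p2, k3] as OpenCV has them; the pictures are not rectified), "rvec" (rotation vector, rad) and "tvec" (3), from world to camera coordinates, as OpenCV has them. Camera axes: x right, y down, z forward; pixel columns grow to the right and rows downward; lengths in mm; the calibration is good to about 2 mm. A picture is of the moment at which its call begins. There is no depth.
- bot.hand_in(): hands the job in; it is judged then, once.
Trained networks look in the newest picture that a camera, given by its name, has taken for a name from the list of things; names that differ only in an ending like _2 or _b are one class to them, and where a whole thing is asked for, a point or a joint stands for the part that bears it (a point fixed in the world has none). Each returns a list of dicts, best first, with "p" (0 to 1); they miss things now and then, are a little off and sometimes report something else, mostly with a low value. They report only what shows in the picture. A call takes as long as a camera call. They do not tell look-alikes from the thing itself.
- bot.find_in(camera, name): "location" ([column, row] in pixels, amid what is visible of it).
The state is a dict: "time_s": time; "joint_pos": joint angles; "qvel": joint speeds; "joint_efforts": joint torques, N m; "eef_pos": TCP position; "orientation": TCP orientation; "contact_force": force on the tool from outside, world axes, zero at the start; "torque": the same for the moment, N m; "opening": opening from 0.0 (shut) to 1.0 (fully open); "finger_force": force on a finger pad.
Only numpy, scipy, OpenCV 4.12 (cv2) and the standard library are available. Lean on these libraries where they do the work, as an engineer would, in place of code of your own. Each camera call takes 0.05 s, during which the arm holds its last target. There are 200 camera calls.

TASK

Pick up the bench brush and with it sweep the three scrap pieces off the die bed into its chip tray without touching them with the fingers, then set the brush back down on its bristles on the table. Take the gauge rod from its rest, slide it gently into the slanting guide tube until its collar stops on the tube's mouth, then draw it fully out. Finish still holding the gauge rod level in the gripper, its tip over the middle of the square reading plate and about 6 cm above it, touching nothing else, and leave the other things on the bench where they are.

Things in the scene. Friction and masses are not known exactly. Their poses are not given: they have to be found in the camera images.
- machine: Fixed grey die bed. Origin on the table, z up. Block x -70 to 70, y -85 to 155 mm, top at z 35; the free flat bed is y -85 to 85. At its +y end two clamp cheeks (x -77 to -33 and -7 to 37, y 105 to 150, up to z 110) hold the guide tube between them. A low chip tray adjoins the bed's -y edge: pieces pushed over that edge drop in.
- tray (a point): Middle of the chip tray's floor, 130 mm from the die bed's origin along its -y. The dark steel tray is part of the die bed: 170 (along x) x 90 mm (y), floor 4 mm and 3 mm thick walls 22 mm above the table, no wall on the bed's side.
- tube: Fixed steel guide tube, part of the die bed, 100 mm long, 24 outside, 15 bore (open right through), slanting 30 degrees above level, its mouth pointing up and to the die bed's +y. Origin: centre of the mouth, at x -20, y 170, z 140 mm in the die bed's frame; z axis: along the tube outwards, so the gauge goes in along -z.
- scrap_a: steel slug, upright disc 22 mm diameter, 16 high, on the die bed, its origin x -41 to 41 and y -60 to 0 mm in the die bed's frame at the start. Origin: centre of its underside.
- scrap_b: steel offcut block 22 x 16 x 14 mm high, on the die bed in the same area. Origin: centre of its underside.
- scrap_c: small steel angle offcut 22 x 16 x 16 mm high, on the die bed in the same area. Origin: centre of its underside.
- brush: Loose bench brush, 0.14 to 0.28 kg, standing on its bristles. Origin: centre of the bristles' underside, z up, x along it. Stiff bristle block 124 (x) x 30 (y) mm, z 0 to 45; wooden back 130 x 36 mm, z 45 to 67, to grip across its 36 mm (y) near x -20, z 56; handle 22 wide, from the back to x -175, z 50 to 66.
- gauge: Loose gauge rod, 0.16 to 0.26 kg, level on its rest, axis 60 mm above the table, z up. Origin: on its axis at the collar's tip-side face, which stops on the tube. x axis: to the tip. Round shank 10 mm dia., x 0 to 90, tapering over the last 10 to 4 mm; collar 34 mm dia., x -10 to 0; square handle 16 x 16 mm, x -10 to -122, gripped across y near x -45.
- gauge_tip (a point): The tip of the gauge rod, on its axis at x 90 mm of the gauge's frame.
- rest: Fixed rest of the gauge rod: base plate 210 x 50 x 8 mm with two black notched posts, at x 60 under the shank and x -105 mm under the handle end, up to 66 mm high. Same x, y and yaw as the gauge at the start; origin on the table.
- plate: Fixed square white reading plate with steel rim, 84 x 84 mm, top 12 mm above the table. Origin: centre of its underside.
- roll_die: Bystander, to be left alone: steel grooved forming roll standing on its flat side, 56 mm diameter, 32 high. Origin: centre of its underside.
- shim_box: Bystander, to be left alone: small grey box 70 x 50 x 28 mm. Origin: centre of its underside.
- wrench: Bystander, to be left alone: steel wrench 190 mm long, lying flat. Origin: centre of its underside or middle.
- bush: Bystander, to be left alone: steel bearing ring lying flat, 50 mm diameter, 16 high. Origin: centre of its underside.
- screwdriver: Bystander, to be left alone: screwdriver 200 mm long, lying. Origin: centre of its underside or middle.
- disc_die: Bystander, to be left alone: dark steel stepped disc 80 mm diameter, 26 high. Origin: centre of its underside.
Things that resemble listed ones, but are neither listed nor needed, are in the scene too. Of the things like the plate, leave any that is pink or turquoise; of the rest the smaller one is meant.

How it is judged (in metres and radians):
On the way, in this order (a step that is already met when the one before it is completed fails the run):
1. the brush is held in the gripper and lifted off the table (contact force between brush and the fingers above 1 N and height (world z) of brush above 0.02 m), for 0.2 s.
2. all three scrap pieces are in the chip tray while the brush is held (y of scrap_a in the frame of machine between -0.18 and -0.085 m and x of scrap_a in the frame of machine between -0.088 and 0.088 m and height (world z) of each of scrap_a, scrap_b, scrap_c below 0.034 m and y of scrap_b in the frame of machine between -0.18 and -0.085 m and x of scrap_b in the frame of machine between -0.088 and 0.088 m and y of scrap_c in the frame of machine between -0.18 and -0.085 m and x of scrap_c in the frame of machine between -0.088 and 0.088 m and contact force between brush and the fingers above 1 N), for 0.2 s.
3. the brush stands released on its bristles on the table (height (world z) of brush below 0.01 m and angle between brush's own z axis and vertical below 0.15 rad and contact force between brush and the fingers below 0.1 N and linear speed of brush below 0.03 m/s), for 0.2 s.
4. the gauge rod, held, is in the guide tube with its collar on the mouth (within 2.5 mm) (contact force between gauge and the fingers above 2 N and z of gauge in the frame of tube below 0.0025 m and distance between gauge and tube below 0.008 m and angle between the x axis of gauge and the z axis of tube, either way round below 0.12 rad), for 0.2 s.
5. the gauge rod, held, is drawn fully out of the tube (contact force between gauge and the fingers above 2 N and z of gauge_tip in the frame of tube above 0.015 m), for 0.1 s.
At the end, for the whole second after the job is handed in: Gauge rod held still by the fingers, touching nothing else, out of the tube, level within 7 degrees; its tip within 25 mm of the plate's middle from above and 30 to 100 mm above its top; all scraps in the chip tray; brush released, standing on its bristles on the table (all of step 3 and contact force between gauge and the fingers above 2 N and angle between gauge's own x axis and vertical between 1.451 and 1.691 rad and horizontal distance between gauge_tip and plate below 0.025 m and height (world z) of gauge_tip between 0.042 and 0.112 m and linear speed of gauge below 0.03 m/s and contact force between gauge and machine below 0.1 N and contact force between gauge and rest below 0.1 N and contact force between gauge and plate below 0.1 N and contact force between gauge and brush below 0.1 N and contact force between gauge and roll_die below 0.1 N and contact force between gauge and shim_box below 0.1 N and contact force between gauge and wrench below 0.1 N and contact force between gauge and bush below 0.1 N and contact force between gauge and screwdriver below 0.1 N and contact force between gauge and disc_die below 0.1 N and y of scrap_a in the frame of machine between -0.18 and -0.085 m and x of scrap_a in the frame of machine between -0.088 and 0.088 m and height (world z) of each of scrap_a, scrap_b, scrap_c below 0.034 m and y of scrap_b in the frame of machine between -0.18 and -0.085 m and x of scrap_b in the frame of machine between -0.088 and 0.088 m and y of scrap_c in the frame of machine between -0.18 and -0.085 m and x of scrap_c in the frame of machine between -0.088 and 0.088 m); the arm keeps its last pose, push and grip.
It fails at once if the fingers touch a scrap piece (contact force between any of scrap_a, scrap_b, scrap_c and the fingers above 0.3 N).
It fails at once if the gauge rod is rammed against the tube or die bed (over 40 N) (contact force between gauge and machine above 40 N).
It fails at once if a bystander is shifted more than 25 mm (distance of any of roll_die, shim_box, wrench, bush, screwdriver, disc_die from where it was at the start of the episode above 0.025 m).
It also fails if it takes over 72 s, if anything falls off the work surface, if the arm or the gripper's body presses on something with over 40 N, if the wrist force passes 120 N, or if a joint passes its speed limit or range.

## Working session

There is one attempt and no reset: what is moved stays moved. The work goes in short steps, Python scripts to look and compute and a tool call to move; the robot and the scene stay as the last step left them, time stands still between calls to the robot, and variables do not carry over. Pictures are saved under pics/ and viewed, at most 10 in all, crops included, and the job is handed in when it is done.

Besides the shell and the picture viewer there is one more tool, called after "Call:" as name(argument=value, ...) on one line, values as JSON. apply_moves: Moves the arm, as the interface text tells. Its arguments: {"type":"object","properties":{"increments":{"type":"array","items":{"type":"object","properties":{"x":{"type":"number"},"y":{"type":"number"},"z":{"type":"number"},"wx":{"type":"number"},"wy":{"type":"number"},"wz":{"type":"number"},"gripper":{"type":"number"}}}},"force":{"type":"number"}},"required":["increments"]}

```bash
mkdir -p pics; ls
cat > h.py <<'E'
import numpy as np, cv2
from scipy.spatial.transform import Rotation as R
from bench import bot
def ray(s,px):
    K=np.array(s["camera_matrix"],float);d=np.array(s["dist"],float)
    u=cv2.undistortPoints(np.array([[px]],float),K,d)[0,0]
    Rm=cv2.Rodrigues(np.array(s["rvec"],float))[0];t=np.array(s["tvec"],float).ravel()
    return -Rm.T@t, Rm.T@np.array([u[0],u[1],1.])
def at(s,px,z):
    c,d=ray(s,px);return c+d*(z-c[2])/d[2]
def proj(s,P):
    return cv2.projectPoints(np.array(P,float).reshape(-1,1,3),np.array(s["rvec"],float),np.array(s["tvec"],float),np.array(s["camera_matrix"],float),np.array(s["dist"],float))[0][:,0]
def pose():
    o=bot.get_obs();q=o["orientation"];return np.array(o["eef_pos"]),R.from_quat([q[1],q[2],q[3],q[0]])
def rel(p,r,p0=None,r0=None):
    if p0 is None:p0,r0=pose()
    d=r0.inv().apply(np.array(p)-p0);w=(r0.inv()*r).as_rotvec()
    return np.round(d/80,3),np.round(w/(np.pi/2),4)
E
python3 - <<'E'
from h import *
S={}
for c in["top","side"]:
    s=bot.snapshot(c);S[c]=s;cv2.imwrite(f"pics/{c}0.png",s["pixels"])
    print(c,"cam",ray(s,(320,200))[0].round())
    for n in["machine","tray","tube","scrap_a","scrap_b","scrap_c","brush","gauge","gauge_tip","rest","plate"]:
        print(c,n,[([int(v) for v in d["location"]],round(d["p"],2),at(s,d["location"],0).round()[:2].tolist()) for d in bot.find_in(c,n)])
print(bot.get_obs())
E
```

```text
pics
top cam [ 407.   92. 1491.]
top machine [([363, 160], 0.62, [613.0, -87.0])]
top tray [([362, 163], 0.92, [603.0, -82.0])]
top tube [([328, 162], 0.7, [607.0, 51.0])]
top scrap_a [([332, 211], 0.23, [418.0, 39.0])]
top scrap_b [([332, 211], 0.23, [418.0, 39.0])]
top scrap_c [([332, 211], 0.23, [418.0, 39.0])]
top brush [([448, 199], 0.55, [454.0, -416.0])]
top gauge [([249, 186], 0.64, [518.0, 361.0])]
top gauge_tip [([253, 190], 0.81, [502.0, 347.0])]
top rest [([262, 183], 0.61, [532.0, 311.0]), ([248, 187], 0.47, [514.0, 364.0])]
top plate [([423, 265], 0.9, [199.0, -311.0]), ([333, 210], 0.76, [422.0, 35.0]), ([248, 239], 0.57, [315.0, 366.0]), ([202, 192], 0.57, [499.0, 544.0])]
side cam [ 445. 1042. 1287.]
side machine [([273, 181], 0.66, [610.0, -80.0])]
side tray [([274, 185], 0.7, [608.0, -63.0])]
side tube [([270, 191], 0.69, [619.0, -37.0])]
side scrap_a [([353, 247], 0.47, [347.0, 193.0])]
side scrap_b [([353, 247], 0.47, [347.0, 193.0])]
side scrap_c [([353, 247], 0.47, [347.0, 193.0])]
side brush [([316, 110], 0.8, [463.0, -451.0])]
side gauge [([298, 278], 0.89, [
[... 321 characters left out ...]
 'joint_pos': array([-1.41128493e+00,  1.80810990e-01,  1.60700531e+00, -4.48527896e-05,
        1.35376548e+00, -2.06305959e-01]), 'qvel': array([-0.00075288,  0.00096635, -0.00128076,  0.00114341,  0.00040147,
       -0.00049294]), 'joint_efforts': array([-3.77391316e-04, -4.33839548e+01, -3.42171443e+01,  7.02292076e-02,
        3.09731159e-02, -2.08857887e-05]), 'eef_pos': array([ 205.68894505, -536.97126   ,  263.70570332]), 'orientation': array([ 4.92553461e-06,  9.83317914e-01,  1.81895245e-01, -2.20215836e-05]), 'contact_force': array([ 0.69979852, -0.59795769, -0.352488  ]), 'torque': array([ 0.01859092,  0.00796281, -0.01245248]), 'finger_force': 0.0, 'opening': 1.0015036972919484}
```

View pics/top0.png

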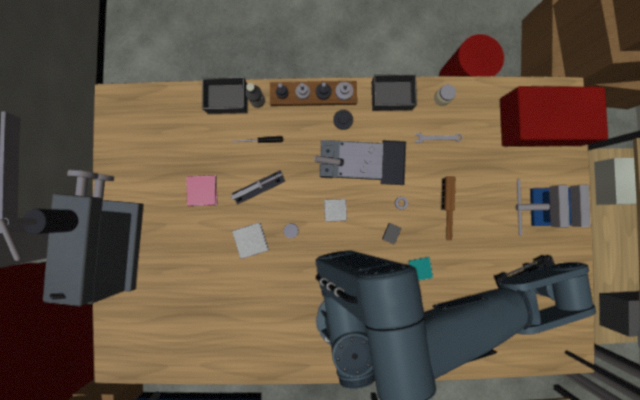

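View pics/side0.png

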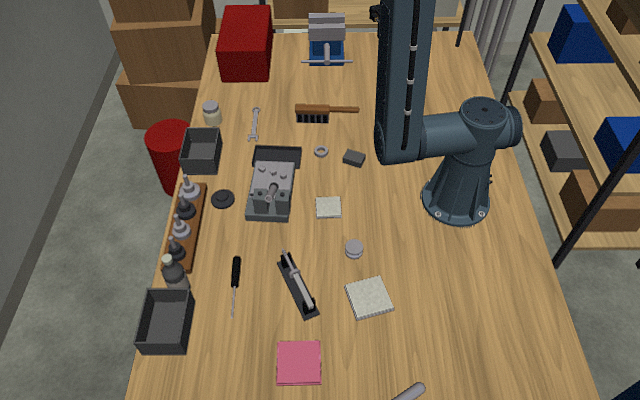

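Top view: brush at (449,200), with its handle toward the robot. Die bed at (360,160), tray on its right and tube on its left. Gauge at (258,186). The smaller white plate is at (335,210). The side view agrees. Next I'll work out the move to above the brush.

Run:
```python
from h import *
s=bot.snapshot("wrist")
p,r=pose();c,d=ray(s,(320,200))
print("cam in tool",r.inv().apply(c-p).round(1),r.inv().apply(d).round(3), r.inv().apply(ray(s,(640,200))[1]).round(3))
print(s["camera_matrix"])
print(rel([480,-400,330],R.from_quat([1,0,0,0])))
t=bot.snapshot("top")
cr=t["pixels"][125:250,225:465];cv2.imwrite("pics/crop.png",cv2.resize(cr,None,fx=3.33,fy=3.33,interpolation=cv2.INTER_CUBIC))
```

```text
cam in tool [  76.1   -0.  -121.1] [-0.308 -0.005  0.952] [-0.308  1.085  0.951]
[[311.55272367   0.         321.88603947]
 [  0.         311.55272367 196.35036076]
 [  0.           0.           1.        ]]
(array([ 3.814, -0.372, -0.829]), array([0.    , 0.    , 0.2329]))
```

View pics/crop.png

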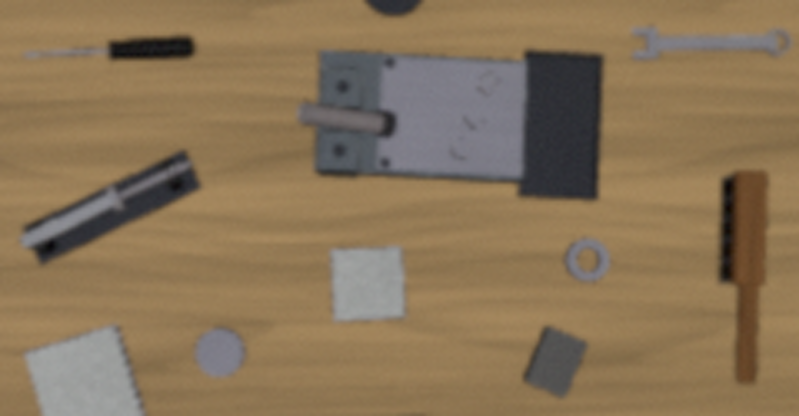

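The crop shows the brush back at crop x 735-767, y 172-285, with its handle down to 382. The bed edge is at x 525, the tray reaches x 600, and three scraps lie near (488,80), (475,125) and (455,150). The gauge tip points up-right, at (187,165).

Call:
apply_moves(increments=[{"x": 0.48,"y": -0.1,"z": -0.2,"gripper": 1},{"x": 0.95,"y": -0.1,"z": -0.4}])

```text
invalid input at $.increments[0]: expected keys x, y, z, wx, wy, wz, gripper
```

Call:
apply_moves(increments=[{"x": 0.48,"y": -0.1,"z": -0.2},{"x": 0.95,"y": -0.1,"z": -0.4}])

```text
invalid input at $.increments[0]: expected keys x, y, z, wx, wy, wz, gripper
```

Call:
apply_moves(increments=[{"x": 0.48,"y": -0.1},{"x": 0.95,"y": -0.1}])

```text
invalid input at $.increments[0]: expected keys x, y, z, wx, wy, wz, gripper
```

Call:
apply_moves(increments=[{"x": 0.48,"y": 0,"wz": 0.078},{"x": 0.95,"y": -0.07,"wz": 0.156},{"x": 0.95,"y": -0.07,"wz": 0.233},{"x": 0.95,"y": -0.07,"wz": 0.233}])

```text
invalid input at $.increments[0]: expected keys x, y, z, wx, wy, wz, gripper
```

Run:
```python
from h import *
print(pose()[0],bot.get_obs()["time_s"])
t=bot.snapshot("top")
g=lambda a,z:[at(t,(225+x/3.33-.35,125+y/3.33-.35),z).round(1).tolist()[:2] for x,y in a]
print("brush",g([(737,172),(768,172),(764,285),(732,285),(745,382)],67))
print("bededge",g([(527,60),(522,180)],35),"tray",g([(601,55),(597,198)],22),"cheeks",g([(318,52),(318,173)],35), "tubemouth",g([(303,114)],145))
print("plate",g([(332,248),(403,248),(406,319),(333,321)],12))
print("gauge collar,handleend,tip",g([(115,200),(25,240),(187,165)],60), "scraps",g([(488,80),(475,125),(457,150)],45))
s=bot.snapshot("wrist");cv2.imwrite("pics/w1.png",s["pixels"])
for n in["brush","machine","tray"]:print(n,[(d["location"],round(d["p"],2)) for d in bot.find_in("wrist",n)])
np.savez("w1.npz",**{k:np.array(v) for k,v in s.items()})
```

```text
[ 205.6829723  -536.97186827  263.71291567] 1.3
brush [[540.4, -387.6], [539.9, -423.1], [412.7, -414.3], [413.4, -377.9], [304.6, -389.6]]
bededge [[676.4, -158.5], [537.9, -149.2]] tray [[683.6, -247.4], [516.9, -237.9]] cheeks [[689.3, 81.8], [549.7, 84.2]] tubemouth [[601.9, 99.6]]
plate [[464.5, 69.3], [463.2, -12.9], [381.0, -14.8], [380.1, 69.6]]
gauge collar,handleend,tip [[520.7, 313.0], [477.4, 415.0], [558.8, 231.5]] scraps [[652.1, -111.5], [600.7, -95.4], [572.4, -74.3]]
brush [([218.1, 11.7], 0.59)]
machine []
tray []
```

View pics/w1.png

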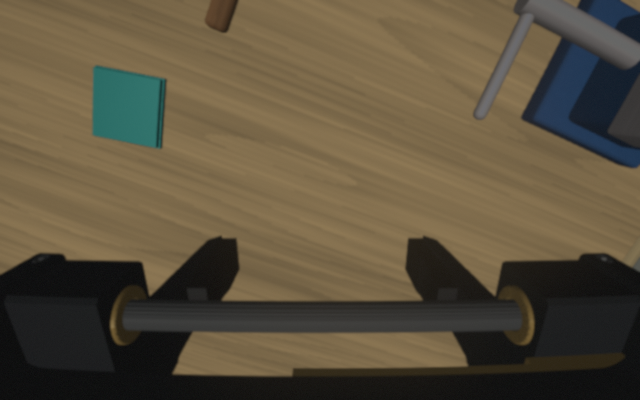

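Only the brush handle end, at (220,15), and the turquoise plate show, because the moves were refused: every key is required.

Call:
apply_moves(increments=[{"x": 0.44,"y": -0.06,"z": 0,"wx": 0,"wy": 0,"wz": 0,"gripper": 1},{"x": 0.886,"y": -0.122,"z": 0,"wx": 0,"wy": 0,"wz": 0,"gripper": 1}])

```text
time_s: 1.72
eef_pos: [267.7, -503.0, 263.7]
orientation: [0.0, 0.984, 0.18, -0.0]
contact_force: [-0.4, -0.4, 0.0]
opening: 0.999
finger_force: 0.0
```

Call:
apply_moves(increments=[{"x": 0.44,"y": -0.06,"z": 0,"wx": 0,"wy": 0,"wz": 0,"gripper": 1},{"x": 0.886,"y": -0.122,"z": 0,"wx": 0,"wy": 0,"wz": 0,"gripper": 1}])

```text
time_s: 1.88
eef_pos: [332.0, -467.4, 263.8]
orientation: [0.0, 0.983, 0.181, 0.0]
contact_force: [0.4, -1.4, 0.2]
opening: 1.0
finger_force: 0.0
```

Call:
apply_moves(increments=[{"x": 0.44,"y": -0.06,"z": 0,"wx": 0,"wy": 0,"wz": 0,"gripper": 1},{"x": 0.886,"y": -0.122,"z": 0,"wx": 0,"wy": 0,"wz": 0,"gripper": 1}])

```text
time_s: 2.05
eef_pos: [395.1, -432.6, 263.9]
orientation: [0.0, 0.983, 0.182, 0.0]
contact_force: [-0.7, -0.3, 0.6]
opening: 1.002
finger_force: 0.0
```

Call:
apply_moves(increments=[{"x": 0.44,"y": -0.06,"z": 0,"wx": 0,"wy": 0,"wz": 0.07,"gripper": 1},{"x": 0.886,"y": -0.122,"z": 0,"wx": 0,"wy": 0,"wz": 0.14,"gripper": 1},{"x": 0.886,"y": -0.122,"z": 0,"wx": 0,"wy": 0,"wz": 0.21,"gripper": 1},{"x": 0.886,"y": -0.122,"z": 0,"wx": 0,"wy": 0,"wz": 0.28,"gripper": 1},{"x": 0.886,"y": -0.122,"z": 0,"wx": 0,"wy": 0,"wz": 0.28,"gripper": 1}])

```text
time_s: 2.47
eef_pos: [457.2, -398.4, 263.6]
orientation: [-0.0, 0.999, -0.038, -0.0]
contact_force: [-0.2, -0.5, -0.7]
opening: 0.998
finger_force: 0.0
```

Run:
```python
from h import *
p,r=pose();print(p,r.as_matrix()[:,0],bot.get_obs()["time_s"])
s=bot.snapshot("wrist")
b=R.from_euler('z',-0.073).as_matrix()
o=np.array([476.5,-400.7,0])
im=s["pixels"].copy()
for x,y in[(65,18),(65,-18),(-65,18),(-65,-18),(-175,0)]:
    q=proj(s,[b@[x,y,67]+o])[0];cv2.circle(im,(int(q[0]),int(q[1])),3,(0,0,255),1)
cv2.imwrite("pics/w2.png",im)
```

```text
[ 457.22461282 -398.41401714  263.55326371] [ 9.97100490e-01 -7.60958628e-02 -1.82597772e-04] 2.4667
```

View pics/w2.png

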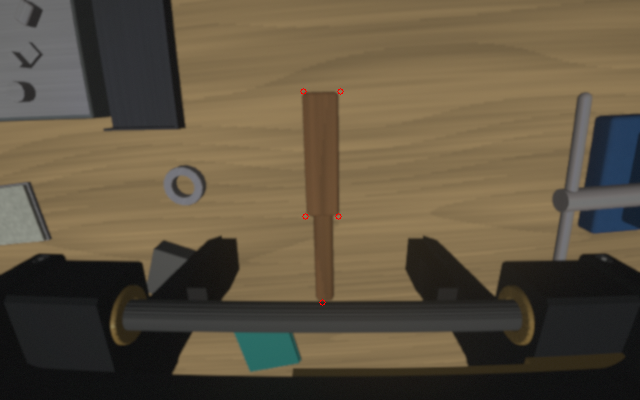

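The projected brush model (red marks) fits the picture within 2 px, so I'll descend and grip.

Call:
apply_moves(increments=[{"x": 0,"y": 0.005,"z": 0.45,"wx": 0,"wy": 0,"wz": 0,"gripper": 1},{"x": 0,"y": 0.01,"z": 0.9,"wx": 0,"wy": 0,"wz": 0,"gripper": 1}])

```text
time_s: 2.68
eef_pos: [457.4, -401.8, 193.9]
orientation: [0.003, 0.999, -0.035, 0.002]
contact_force: [0.9, -0.1, 0.4]
opening: 1.002
finger_force: 0.0
```

Call:
apply_moves(increments=[{"x": 0,"y": 0,"z": 0.45,"wx": 0,"wy": 0,"wz": 0,"gripper": 1},{"x": 0,"y": 0,"z": 0.9,"wx": 0,"wy": 0,"wz": 0,"gripper": 1}])

```text
time_s: 2.85
eef_pos: [456.0, -400.4, 118.7]
orientation: [0.0, 0.999, -0.035, 0.0]
contact_force: [0.3, -0.6, -0.2]
opening: 0.996
finger_force: 0.0
```

Call:
apply_moves(increments=[{"x": 0,"y": 0,"z": 0.3,"wx": 0,"wy": 0,"wz": 0,"gripper": 1},{"x": 0,"y": 0,"z": 0.67,"wx": 0,"wy": 0,"wz": 0,"gripper": 1},{"x": 0,"y": 0,"z": 0.67,"wx": 0,"wy": 0,"wz": 0,"gripper": 1}])

```text
time_s: 3.1
eef_pos: [453.1, -397.0, 60.0]
orientation: [-0.004, 0.999, -0.036, -0.003]
contact_force: [-0.7, 0.6, -0.3]
opening: 0.997
finger_force: 0.0
```

Call:
apply_moves(increments=[{"x": 0,"y": 0,"z": 0,"wx": 0,"wy": 0,"wz": 0,"gripper": 0},{"x": 0,"y": 0,"z": 0,"wx": 0,"wy": 0,"wz": 0,"gripper": 0},{"x": 0,"y": 0,"z": 0,"wx": 0,"wy": 0,"wz": 0,"gripper": 0},{"x": 0,"y": 0,"z": 0,"wx": 0,"wy": 0,"wz": 0,"gripper": 0},{"x": 0,"y": 0,"z": 0,"wx": 0,"wy": 0,"wz": 0,"gripper": 0}], force=40)

```text
time_s: 3.52
eef_pos: [457.1, -400.8, 68.0]
orientation: [0.001, 0.999, -0.037, 0.001]
contact_force: [0.1, -0.4, 0.8]
opening: 0.646
finger_force: 0.0
```

Call:
apply_moves(increments=[{"x": 0,"y": 0,"z": 0,"wx": 0,"wy": 0,"wz": 0,"gripper": 0},{"x": 0,"y": 0,"z": 0,"wx": 0,"wy": 0,"wz": 0,"gripper": 0}])

```text
time_s: 3.68
eef_pos: [456.7, -400.2, 66.9]
orientation: [0.0, 0.999, -0.037, 0.0]
contact_force: [0.2, -0.2, 0.0]
opening: 0.497
finger_force: 0.0
```

Call:
apply_moves(increments=[{"x": 0,"y": 0,"z": 0,"wx": 0,"wy": 0,"wz": 0,"gripper": 0},{"x": 0,"y": 0,"z": 0,"wx": 0,"wy": 0,"wz": 0,"gripper": 0},{"x": 0,"y": 0,"z": 0,"wx": 0,"wy": 0,"wz": 0,"gripper": 0},{"x": 0,"y": 0,"z": 0,"wx": 0,"wy": 0,"wz": 0,"gripper": 0}])

```text
time_s: 4.02
eef_pos: [456.6, -399.9, 66.4]
orientation: [-0.0, 0.999, -0.037, 0.0]
contact_force: [-1.3, 1.4, 4.7]
opening: 0.402
finger_force: 39.7
```

Call:
apply_moves(increments=[{"x": 0,"y": 0,"z": -0.2,"wx": 0,"wy": 0,"wz": 0,"gripper": 0},{"x": 0,"y": 0,"z": -0.5,"wx": 0,"wy": 0,"wz": 0,"gripper": 0},{"x": 0,"y": 0,"z": -0.75,"wx": 0,"wy": 0,"wz": 0,"gripper": 0},{"x": 0,"y": 0,"z": -1,"wx": 0,"wy": 0,"wz": 0,"gripper": 0}])

```text
time_s: 4.35
eef_pos: [456.0, -399.5, 146.1]
orientation: [-0.0, 0.999, -0.037, -0.001]
contact_force: [0.6, -0.0, -2.2]
opening: 0.403
finger_force: 39.7
```

Call:
apply_moves(increments=[{"x": 0,"y": 0,"z": -0.25,"wx": 0,"wy": 0,"wz": 0,"gripper": 0},{"x": 0,"y": 0,"z": -0.5,"wx": 0,"wy": 0,"wz": 0,"gripper": 0},{"x": 0,"y": 0,"z": -0.75,"wx": 0,"wy": 0,"wz": 0,"gripper": 0},{"x": 0,"y": 0,"z": -1,"wx": 0,"wy": 0,"wz": 0,"gripper": 0}])

```text
time_s: 4.68
eef_pos: [456.0, -399.5, 226.2]
orientation: [-0.0, 0.999, -0.037, -0.001]
contact_force: [0.8, 0.2, -2.1]
opening: 0.408
finger_force: 39.7
```

Call:
apply_moves(increments=[{"x": 0.06,"y": -0.2,"z": 0,"wx": 0,"wy": 0,"wz": 0,"gripper": 0},{"x": 0.14,"y": -0.45,"z": 0,"wx": 0,"wy": 0,"wz": 0,"gripper": 0},{"x": 0.21,"y": -0.7,"z": 0,"wx": 0,"wy": 0,"wz": 0,"gripper": 0},{"x": 0.278,"y": -0.919,"z": 0,"wx": 0,"wy": 0,"wz": 0,"gripper": 0}])

```text
time_s: 5.02
eef_pos: [483.9, -326.0, 224.5]
orientation: [-0.001, 0.999, -0.037, -0.001]
contact_force: [0.2, 0.0, -1.6]
opening: 0.405
finger_force: 39.7
```

Call:
apply_moves(increments=[{"x": 0.07,"y": -0.23,"z": 0,"wx": 0,"wy": 0,"wz": 0,"gripper": 0},{"x": 0.14,"y": -0.46,"z": 0,"wx": 0,"wy": 0,"wz": 0,"gripper": 0},{"x": 0.21,"y": -0.7,"z": 0,"wx": 0,"wy": 0,"wz": 0,"gripper": 0},{"x": 0.278,"y": -0.919,"z": 0,"wx": 0,"wy": 0,"wz": 0,"gripper": 0},{"x": 0.278,"y": -0.919,"z": 0,"wx": 0,"wy": 0,"wz": 0,"gripper": 0}])

```text
time_s: 5.43
eef_pos: [512.0, -252.4, 224.4]
orientation: [-0.002, 0.999, -0.035, -0.001]
contact_force: [0.4, -0.3, -2.2]
opening: 0.403
finger_force: 39.7
```

Run:
```python
from h import *
p,r=pose();print(p,r.as_matrix()[:,0],bot.get_obs()["time_s"],bot.get_obs()["opening"],bot.get_obs()["finger_force"])
s=bot.snapshot("wrist")
im=s["pixels"].copy()
b=R.from_euler('z',-0.067).as_matrix();o=np.array([612.9,-69.1,0])
for P in[(70,-85,35),(-70,-85,35),(70,85,35),(-85,-175,22),(85,-175,22),(-20,170,140),(37,105,110),(-77,105,110),(-70,155,35)]:
    q=proj(s,[b@P+o])[0];cv2.circle(im,(int(q[0]),int(q[1])),3,(0,0,255),1)
cv2.imwrite("pics/w3.png",im)
```

```text
[ 512.00949663 -252.3727029   224.37390145] [ 0.99748494 -0.07085369 -0.00188385] 5.4333 0.40327425549034074 39.70131790094115
```

View pics/w3.png

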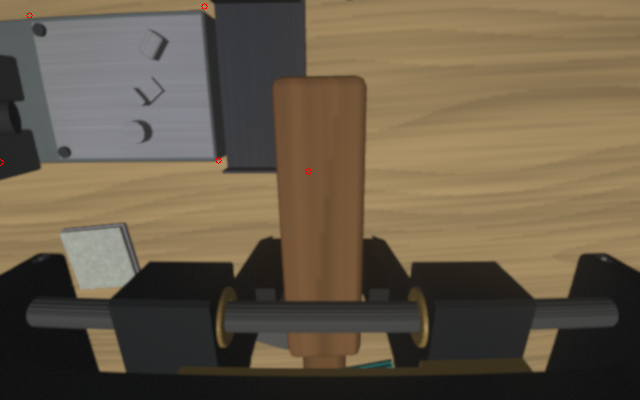

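The machine outline fits within about 6 px, and the bed looks about 3 mm nearer in x. The scraps are at (155,45), (150,92) and (140,132), all short of machine y ≈ +3. I'll carry the brush over to just behind them.

Call:
apply_moves(increments=[{"x": 0.06,"y": -0.2,"z": 0,"wx": 0,"wy": 0,"wz": 0,"gripper": 0},{"x": 0.13,"y": -0.45,"z": 0,"wx": 0,"wy": 0,"wz": 0,"gripper": 0},{"x": 0.2,"y": -0.7,"z": 0,"wx": 0,"wy": 0,"wz": 0,"gripper": 0},{"x": 0.266,"y": -0.919,"z": 0,"wx": 0,"wy": 0,"wz": 0,"gripper": 0}])

```text
time_s: 5.82
eef_pos: [538.0, -184.3, 225.1]
orientation: [-0.0, 0.999, -0.037, -0.001]
contact_force: [-0.1, -1.0, -1.6]
opening: 0.406
finger_force: 39.7
```

Call:
apply_moves(increments=[{"x": 0.07,"y": -0.23,"z": 0,"wx": 0,"wy": 0,"wz": 0,"gripper": 0},{"x": 0.13,"y": -0.46,"z": 0,"wx": 0,"wy": 0,"wz": 0,"gripper": 0},{"x": 0.2,"y": -0.7,"z": 0,"wx": 0,"wy": 0,"wz": 0,"gripper": 0},{"x": 0.266,"y": -0.919,"z": 0,"wx": 0,"wy": 0,"wz": 0,"gripper": 0}])

```text
time_s: 6.15
eef_pos: [564.7, -112.6, 225.1]
orientation: [-0.0, 0.999, -0.037, -0.001]
contact_force: [-0.4, 1.0, -2.8]
opening: 0.406
finger_force: 39.7
```

Call:
apply_moves(increments=[{"x": 0.07,"y": -0.23,"z": 0,"wx": 0,"wy": 0,"wz": 0,"gripper": 0},{"x": 0.13,"y": -0.46,"z": 0,"wx": 0,"wy": 0,"wz": 0,"gripper": 0},{"x": 0.2,"y": -0.7,"z": 0,"wx": 0,"wy": 0,"wz": 0,"gripper": 0},{"x": 0.266,"y": -0.919,"z": 0,"wx": 0,"wy": 0,"wz": 0,"gripper": 0},{"x": 0.266,"y": -0.919,"z": 0,"wx": 0,"wy": 0,"wz": 0,"gripper": 0}])

```text
time_s: 6.57
eef_pos: [591.9, -39.1, 225.1]
orientation: [-0.001, 0.999, -0.036, -0.0]
contact_force: [-0.3, -0.3, -2.3]
opening: 0.406
finger_force: 39.7
```

Run:
```python
from h import *
p,r=pose();print(p,r.as_euler('xyz'),bot.get_obs()["time_s"])
b=R.from_euler('z',-0.067).as_matrix();o=np.array([610,-69.1,0])
print(b.T@(p-o))
print(rel(b@[-20,26,103]+o,R.from_euler('z',-.067)*R.from_quat([1,0,0,0])))
```

```text
[591.90685856 -39.09701295 225.11536539] [-3.14045262e+00  8.34014143e-04 -7.20727463e-02] 6.5667
[-20.06124308  28.72433682 225.11536539]
(array([0.002, 0.036, 1.526]), array([-0.0007,  0.0005, -0.0032]))
```

Call:
apply_moves(increments=[{"x": 0,"y": 0.005,"z": 0.2,"wx": 0,"wy": 0,"wz": 0,"gripper": 0},{"x": 0,"y": 0.01,"z": 0.4,"wx": 0,"wy": 0,"wz": 0,"gripper": 0},{"x": 0,"y": 0.02,"z": 0.6,"wx": 0,"wy": 0,"wz": 0,"gripper": 0},{"x": 0,"y": 0.02,"z": 0.8,"wx": 0,"wy": 0,"wz": 0,"gripper": 0},{"x": 0,"y": 0.02,"z": 0.9,"wx": 0,"wy": 0,"wz": 0,"gripper": 0}])

```text
time_s: 6.98
eef_pos: [589.8, -43.8, 151.2]
orientation: [-0.0, 0.999, -0.037, -0.002]
contact_force: [-0.3, 0.0, -2.0]
opening: 0.406
finger_force: 39.7
```

Call:
apply_moves(increments=[{"x": 0,"y": 0,"z": 0.2,"wx": 0,"wy": 0,"wz": 0,"gripper": 0},{"x": 0,"y": 0,"z": 0.35,"wx": 0,"wy": 0,"wz": 0,"gripper": 0},{"x": 0,"y": 0,"z": 0.5,"wx": 0,"wy": 0,"wz": 0,"gripper": 0},{"x": 0,"y": 0,"z": 0.57,"wx": 0,"wy": 0,"wz": 0,"gripper": 0},{"x": 0,"y": 0,"z": 0.61,"wx": 0,"wy": 0,"wz": 0,"gripper": 0}])

```text
time_s: 7.4
eef_pos: [590.9, -43.0, 104.1]
orientation: [-0.0, 0.999, -0.037, -0.001]
contact_force: [-0.4, -0.2, -2.2]
opening: 0.404
finger_force: 39.7
```

Call:
apply_moves(increments=[{"x": 0,"y": 0,"z": 0,"wx": 0,"wy": 0,"wz": 0,"gripper": 0}])

```text
time_s: 7.48
eef_pos: [591.2, -43.0, 104.7]
orientation: [-0.0, 0.999, -0.037, -0.0]
contact_force: [-0.2, 0.1, -2.8]
opening: 0.403
finger_force: 39.7
```

Call:
apply_moves(increments=[{"x": 0,"y": 0.06,"z": 0,"wx": 0,"wy": 0,"wz": 0,"gripper": 0},{"x": 0,"y": 0.14,"z": 0,"wx": 0,"wy": 0,"wz": 0,"gripper": 0},{"x": 0,"y": 0.22,"z": 0,"wx": 0,"wy": 0,"wz": 0,"gripper": 0},{"x": 0,"y": 0.3,"z": 0,"wx": 0,"wy": 0,"wz": 0,"gripper": 0},{"x": 0,"y": 0.4,"z": 0,"wx": 0,"wy": 0,"wz": 0,"gripper": 0}])

```text
time_s: 7.9
eef_pos: [589.4, -75.6, 105.9]
orientation: [0.0, 0.999, -0.037, 0.0]
contact_force: [-0.4, 1.6, -2.1]
opening: 0.404
finger_force: 39.7
```

Call:
apply_moves(increments=[{"x": 0,"y": 0.08,"z": 0,"wx": 0,"wy": 0,"wz": 0,"gripper": 0},{"x": 0,"y": 0.16,"z": 0,"wx": 0,"wy": 0,"wz": 0,"gripper": 0},{"x": 0,"y": 0.24,"z": 0,"wx": 0,"wy": 0,"wz": 0,"gripper": 0},{"x": 0,"y": 0.32,"z": 0,"wx": 0,"wy": 0,"wz": 0,"gripper": 0},{"x": 0,"y": 0.4,"z": 0,"wx": 0,"wy": 0,"wz": 0,"gripper": 0}])

```text
time_s: 8.32
eef_pos: [586.7, -107.4, 105.3]
orientation: [-0.0, 0.999, -0.037, -0.0]
contact_force: [-0.1, 0.6, -1.8]
opening: 0.408
finger_force: 39.7
```

Call:
apply_moves(increments=[{"x": 0,"y": 0.08,"z": 0,"wx": 0,"wy": 0,"wz": 0,"gripper": 0},{"x": 0,"y": 0.16,"z": 0,"wx": 0,"wy": 0,"wz": 0,"gripper": 0},{"x": 0,"y": 0.24,"z": 0,"wx": 0,"wy": 0,"wz": 0,"gripper": 0},{"x": 0,"y": 0.32,"z": 0,"wx": 0,"wy": 0,"wz": 0,"gripper": 0},{"x": 0,"y": 0.4,"z": 0,"wx": 0,"wy": 0,"wz": 0,"gripper": 0}])

```text
time_s: 8.73
eef_pos: [584.4, -139.4, 105.3]
orientation: [0.0, 0.999, -0.037, 0.0]
contact_force: [0.3, 0.2, -1.8]
opening: 0.406
finger_force: 39.7
```

Call:
apply_moves(increments=[{"x": 0,"y": 0.08,"z": 0,"wx": 0,"wy": 0,"wz": 0,"gripper": 0},{"x": 0,"y": 0.16,"z": 0,"wx": 0,"wy": 0,"wz": 0,"gripper": 0},{"x": 0,"y": 0.24,"z": 0,"wx": 0,"wy": 0,"wz": 0,"gripper": 0},{"x": 0,"y": 0.32,"z": 0,"wx": 0,"wy": 0,"wz": 0,"gripper": 0},{"x": 0,"y": 0.38,"z": 0,"wx": 0,"wy": 0,"wz": 0,"gripper": 0}])

```text
time_s: 9.15
eef_pos: [582.1, -169.8, 105.4]
orientation: [0.0, 0.999, -0.037, 0.0]
contact_force: [0.2, -0.5, -1.7]
opening: 0.404
finger_force: 39.7
```

Call:
apply_moves(increments=[{"x": 0,"y": 0,"z": -0.1,"wx": 0,"wy": 0,"wz": 0,"gripper": 0},{"x": 0,"y": 0,"z": -0.4,"wx": 0,"wy": 0,"wz": 0,"gripper": 0},{"x": 0,"y": 0,"z": -0.7,"wx": 0,"wy": 0,"wz": 0,"gripper": 0},{"x": 0,"y": 0,"z": -1,"wx": 0,"wy": 0,"wz": 0,"gripper": 0}])

```text
time_s: 9.48
eef_pos: [581.9, -168.7, 186.5]
orientation: [-0.0, 0.999, -0.037, -0.0]
contact_force: [-0.1, -0.4, -1.1]
opening: 0.406
finger_force: 39.7
```

Call:
apply_moves(increments=[{"x": -0.2,"y": 0.2,"z": -0.1,"wx": 0,"wy": 0,"wz": 0,"gripper": 0},{"x": -0.45,"y": 0.45,"z": -0.3,"wx": 0,"wy": 0,"wz": 0,"gripper": 0},{"x": -0.7,"y": 0.7,"z": -0.4,"wx": 0,"wy": 0,"wz": 0,"gripper": 0},{"x": -0.9,"y": 0.95,"z": -0.5,"wx": 0,"wy": 0,"wz": 0,"gripper": 0},{"x": -0.9,"y": 0.95,"z": -0.5,"wx": 0,"wy": 0,"wz": 0,"gripper": 0}])

```text
time_s: 9.9
eef_pos: [503.2, -242.5, 228.0]
orientation: [0.002, 0.999, -0.038, 0.001]
contact_force: [0.7, -0.2, -1.9]
opening: 0.405
finger_force: 39.7
```

Run:
```python
from h import *
p,r=pose();print(p,r.as_euler('xyz'),bot.get_obs()["time_s"])
s=bot.snapshot("wrist");cv2.imwrite("pics/w4.png",s["pixels"])
t=bot.snapshot("top");d=bot.snapshot("side")
a=cv2.resize(t["pixels"][135:195,310:420],None,fx=3.6,fy=3.6);b=cv2.resize(d["pixels"][140:230,230:330],(400,216))
cv2.imwrite("pics/m4.png",np.vstack([cv2.resize(s["pixels"],(796,384))[:,:], np.hstack([a[:,:396],b[:a.shape[0],:400]])]) if a.shape[0]==216 else s["pixels"])
for c in["wrist","top","side"]:
  for n in["scrap_a"]:print(c,[(np.round(q["location"]),round(q["p"],2)) for q in bot.find_in(c,n)])
```

```text
[ 503.24156746 -242.50273082  228.01186301] [ 3.13821522e+00 -1.96650531e-03 -7.65901244e-02] 9.9
wrist [(array([231.,  80.]), 0.86), (array([243., 120.]), 0.78), (array([228.,  34.]), 0.75)]
top [(array([331., 208.]), 0.33)]
side [(array([270., 187.]), 0.56), (array([324., 154.]), 0.16)]
```

View pics/m4.png

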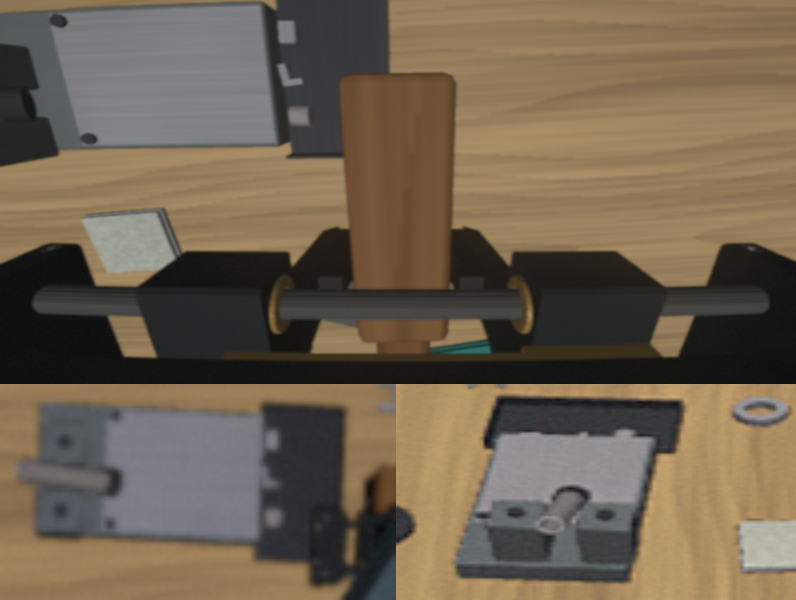

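All three scraps have dropped into the tray, at (243,120), (231,80) and (228,34) in the original wrist pixels, and the bed is clear. They lie close to the bed's wall, where the judged y limit is -85, so I'll measure that gap numerically before releasing the brush.

Run:
```python
from h import *
s=bot.snapshot("wrist");g=cv2.cvtColor(s["pixels"],cv2.COLOR_BGR2GRAY)
b=R.from_euler('z',-0.067).as_matrix();o=np.array([610,-69.1,0])
for xm in [55,38,30,5,-5,-30,-38,-55]:
    print("x",xm,[(y,z,proj(s,[b@[xm,y,z]+o])[0].round(1).tolist()) for y,z in[(-85,35),(-85,26),(-85,4),(-172,22)]])
for row in [26,30,34,38,55,70,76,80,84,88,105,112,116,120,124]:
    print(row,g[row,205:275].tolist())
```

```text
x 55 [(-85, 35, [220.1, 18.9]), (-85, 26, [223.1, 21.3]), (-85, 4, [229.7, 26.5]), (-172, 22, [316.4, 20.8])]
x 38 [(-85, 35, [221.6, 39.1]), (-85, 26, [224.5, 40.8]), (-85, 4, [231.0, 44.7]), (-172, 22, [316.6, 40.3])]
x 30 [(-85, 35, [222.3, 48.4]), (-85, 26, [225.2, 49.9]), (-85, 4, [231.6, 53.2]), (-172, 22, [316.7, 49.3])]
x 5 [(-85, 35, [224.6, 76.8]), (-85, 26, [227.3, 77.5]), (-85, 4, [233.5, 78.9]), (-172, 22, [316.9, 76.7])]
x -5 [(-85, 35, [225.5, 87.9]), (-85, 26, [228.2, 88.2]), (-85, 4, [234.2, 89.0]), (-172, 22, [317.0, 87.4])]
x -30 [(-85, 35, [227.7, 114.8]), (-85, 26, [230.3, 114.4]), (-85, 4, [236.1, 113.4]), (-172, 22, [317.2, 113.4])]
x -38 [(-85, 35, [228.4, 123.2]), (-85, 26, [231.0, 122.5]), (-85, 4, [236.7, 121.1]), (-172, 22, [317.3, 121.5])]
x -55 [(-85, 35, [229.9, 140.6]), (-85, 26, [232.4, 139.5]), (-85, 4, [237.9, 137.0]), (-172, 22, [317.5, 138.3])]
26 [125, 125, 124, 125, 125, 125, 125, 125, 125, 122, 112, 95, 80, 68, 55, 44, 42, 41, 40, 40, 41, 48, 73, 107, 124, 129, 128, 126, 125, 125, 128, 127, 128, 127, 125, 117, 100, 77, 59, 53, 54, 55, 57, 57, 5
[... 3737 characters left out ...]
, 59, 59, 60, 59, 60, 60, 59, 59, 60, 59, 58, 58, 60, 63, 70]
120 [130, 130, 130, 130, 130, 130, 130, 131, 130, 130, 131, 130, 130, 130, 129, 129, 129, 123, 108, 91, 76, 62, 50, 44, 44, 43, 42, 43, 43, 48, 64, 92, 118, 128, 130, 129, 129, 129, 129, 128, 126, 125, 125, 125, 124, 119, 106, 82, 60, 53, 54, 56, 59, 59, 59, 59, 58, 60, 59, 60, 60, 59, 60, 59, 59, 59, 59, 59, 63, 69]
124 [131, 131, 131, 130, 131, 131, 131, 131, 131, 130, 131, 131, 131, 131, 131, 131, 131, 129, 120, 100, 80, 66, 54, 45, 42, 43, 42, 43, 43, 46, 60, 86, 114, 126, 128, 129, 129, 128, 129, 130, 130, 129, 130, 129, 128, 125, 114, 92, 67, 55, 54, 56, 57, 60, 59, 58, 58, 59, 59, 60, 59, 59, 60, 59, 59, 58, 59, 59, 62, 67]
```

The gaps to the wall come out at roughly 4 mm (block) and 6 mm (disc), so the scraps are inside the limit. I'll return the brush to its original spot.

Call:
apply_moves(increments=[{"x": -0.05,"y": 0.2,"z": 0,"wx": 0,"wy": 0,"wz": 0,"gripper": 0},{"x": -0.1,"y": 0.5,"z": 0,"wx": 0,"wy": 0,"wz": 0,"gripper": 0},{"x": -0.17,"y": 0.75,"z": 0,"wx": 0,"wy": 0,"wz": 0,"gripper": 0},{"x": -0.22,"y": 1,"z": 0,"wx": 0,"wy": 0,"wz": 0,"gripper": 0}])

```text
time_s: 10.58
eef_pos: [481.4, -317.9, 224.8]
orientation: [-0.0, 0.999, -0.036, -0.0]
contact_force: [-0.0, -0.0, -2.0]
opening: 0.407
finger_force: 39.7
```

Call:
apply_moves(increments=[{"x": -0.05,"y": 0.25,"z": 0.05,"wx": 0,"wy": 0,"wz": 0,"gripper": 0},{"x": -0.1,"y": 0.5,"z": 0.1,"wx": 0,"wy": 0,"wz": 0,"gripper": 0},{"x": -0.17,"y": 0.75,"z": 0.3,"wx": 0,"wy": 0,"wz": 0,"gripper": 0},{"x": -0.22,"y": 0.95,"z": 0.5,"wx": 0,"wy": 0,"wz": 0,"gripper": 0},{"x": -0.22,"y": 1,"z": 0.6,"wx": 0,"wy": 0,"wz": 0,"gripper": 0}])

```text
time_s: 11.0
eef_pos: [456.8, -397.4, 174.9]
orientation: [-0.001, 0.999, -0.038, -0.001]
contact_force: [-0.3, -0.9, -2.5]
opening: 0.404
finger_force: 39.7
```

Call:
apply_moves(increments=[{"x": 0,"y": 0,"z": 0.2,"wx": 0,"wy": 0,"wz": 0,"gripper": 0},{"x": 0,"y": 0,"z": 0.5,"wx": 0,"wy": 0,"wz": 0,"gripper": 0},{"x": 0,"y": 0,"z": 0.75,"wx": 0,"wy": 0,"wz": 0,"gripper": 0},{"x": 0,"y": 0,"z": 0.95,"wx": 0,"wy": 0,"wz": 0,"gripper": 0},{"x": 0,"y": 0,"z": 1,"wx": 0,"wy": 0,"wz": 0,"gripper": 0}])

```text
time_s: 11.42
eef_pos: [457.2, -393.6, 93.8]
orientation: [-0.002, 0.999, -0.036, -0.002]
contact_force: [0.6, 1.3, -3.0]
opening: 0.403
finger_force: 39.7
```

Call:
apply_moves(increments=[{"x": 0,"y": 0,"z": 0.1,"wx": 0,"wy": 0,"wz": 0,"gripper": 0},{"x": 0,"y": 0,"z": 0.2,"wx": 0,"wy": 0,"wz": 0,"gripper": 0},{"x": 0,"y": 0,"z": 0.28,"wx": 0,"wy": 0,"wz": 0,"gripper": 0},{"x": 0,"y": 0,"z": 0.32,"wx": 0,"wy": 0,"wz": 0,"gripper": 0},{"x": 0,"y": 0,"z": 0.35,"wx": 0,"wy": 0,"wz": 0,"gripper": 0}])

```text
time_s: 11.83
eef_pos: [458.0, -396.4, 69.3]
orientation: [0.0, 0.999, -0.037, 0.0]
contact_force: [0.2, -0.2, -2.5]
opening: 0.405
finger_force: 39.7
```

Call:
apply_moves(increments=[{"x": 0,"y": 0,"z": 0.015,"wx": 0,"wy": 0,"wz": 0,"gripper": 0},{"x": 0,"y": 0,"z": 0.03,"wx": 0,"wy": 0,"wz": 0,"gripper": 0},{"x": 0,"y": 0,"z": 0.03,"wx": 0,"wy": 0,"wz": 0,"gripper": 0}])

```text
time_s: 12.08
eef_pos: [457.9, -396.6, 67.1]
orientation: [0.0, 0.999, -0.037, 0.0]
contact_force: [-0.6, 0.2, -2.1]
opening: 0.408
finger_force: 39.7
```

Call:
apply_moves(increments=[{"x": 0,"y": 0,"z": 0,"wx": 0,"wy": 0,"wz": 0,"gripper": 0.6},{"x": 0,"y": 0,"z": 0,"wx": 0,"wy": 0,"wz": 0,"gripper": 0.9},{"x": 0,"y": 0,"z": 0,"wx": 0,"wy": 0,"wz": 0,"gripper": 0.9},{"x": 0,"y": 0,"z": 0,"wx": 0,"wy": 0,"wz": 0,"gripper": 0.9},{"x": 0,"y": 0,"z": 0,"wx": 0,"wy": 0,"wz": 0,"gripper": 0.9}])

```text
time_s: 12.5
eef_pos: [457.9, -396.6, 67.2]
orientation: [0.0, 0.999, -0.037, 0.0]
contact_force: [-0.2, 0.2, -0.1]
opening: 0.757
finger_force: 0.0
```

Call:
apply_moves(increments=[{"x": 0,"y": 0,"z": 0,"wx": 0,"wy": 0,"wz": 0,"gripper": 0.9},{"x": 0,"y": 0,"z": -0.15,"wx": 0,"wy": 0,"wz": 0,"gripper": 1},{"x": 0,"y": 0,"z": -0.4,"wx": 0,"wy": 0,"wz": 0,"gripper": 1},{"x": 0,"y": 0,"z": -0.7,"wx": 0,"wy": 0,"wz": 0,"gripper": 1},{"x": 0,"y": 0,"z": -1,"wx": 0,"wy": 0,"wz": 0,"gripper": 1}])

```text
time_s: 12.92
eef_pos: [457.6, -396.1, 148.2]
orientation: [-0.0, 0.999, -0.037, -0.0]
contact_force: [0.3, -0.3, -0.1]
opening: 1.001
finger_force: 0.0
```

Call:
apply_moves(increments=[{"x": 0,"y": 0,"z": -0.35,"wx": 0,"wy": 0,"wz": 0,"gripper": 1},{"x": 0,"y": 0,"z": -0.7,"wx": 0,"wy": 0,"wz": 0,"gripper": 1},{"x": 0,"y": 0,"z": -1,"wx": 0,"wy": 0,"wz": 0,"gripper": 1}])

```text
time_s: 13.17
eef_pos: [458.0, -396.5, 230.0]
orientation: [0.001, 0.999, -0.037, 0.001]
contact_force: [0.6, 0.0, 0.1]
opening: 1.0
finger_force: 0.0
```

Call:
apply_moves(increments=[{"x": 0,"y": 0,"z": -0.25,"wx": 0,"wy": 0,"wz": 0,"gripper": 1},{"x": 0,"y": 0,"z": -0.4,"wx": 0,"wy": 0,"wz": 0,"gripper": 1},{"x": 0,"y": 0,"z": -0.4,"wx": 0,"wy": 0,"wz": 0,"gripper": 1}])

```text
time_s: 13.42
eef_pos: [458.8, -397.6, 263.0]
orientation: [0.002, 0.999, -0.037, 0.002]
contact_force: [0.2, -0.7, 0.1]
opening: 1.002
finger_force: 0.0
```

Run:
```python
from h import *
o=bot.get_obs();p,r=pose();print(p,r.as_euler('xyz'),o["time_s"],o["joint_pos"].round(3))
s=bot.snapshot("wrist")
c=np.array([457.5,-399.,0]);
im=s["pixels"][...,:3].astype(int)
m=((im[...,2]-im[...,0]>45)&(im[...,2]<140)).astype(np.uint8)
b=R.from_euler('z',-0.073).as_matrix()
for P in[(65,18),(65,-18),(-65,18),(-65,-18)]: print(proj(s,[b@[P[0]+20,P[1],67]+c])[0].round(0))
print([(q["location"],q["p"]) for q in bot.find_in("wrist","brush")])
for n in ["top","side"]:
    bot.snapshot(n);print([(q["location"],q["p"]) for q in bot.find_in(n,"brush")])
```

```text
[ 458.80789998 -397.56320782  263.04367015] [ 3.13690586 -0.00427519 -0.07391666] 13.4167 [-0.909  0.248  1.528  0.     1.359  0.735]
[303.  93.]
[340.  93.]
[305. 218.]
[339. 218.]
[([320.8, 174.8], 0.76)]
[([445.3, 194.3], 0.67)]
[([316.7, 111.4], 0.76), ([296.7, 292.0], 0.32)]
```

The brush is standing where it was. Now I'll travel to the gauge.

Call:
apply_moves(increments=[{"x": 0,"y": -0.25,"z": 0,"wx": 0,"wy": 0,"wz": 0,"gripper": 1},{"x": -0.01,"y": -0.6,"z": 0,"wx": 0,"wy": 0,"wz": 0,"gripper": 1},{"x": -0.01,"y": -0.934,"z": 0,"wx": 0,"wy": 0,"wz": 0,"gripper": 1}])

```text
time_s: 13.97
eef_pos: [461.9, -321.0, 257.3]
orientation: [-0.001, 0.999, -0.038, -0.001]
contact_force: [0.5, 0.3, -0.1]
opening: 0.998
finger_force: 0.0
```

Call:
apply_moves(increments=[{"x": 0,"y": -0.3,"z": 0,"wx": 0,"wy": 0,"wz": 0,"gripper": 1},{"x": -0.01,"y": -0.6,"z": 0,"wx": 0,"wy": 0,"wz": 0,"gripper": 1},{"x": -0.01,"y": -0.934,"z": 0,"wx": 0,"wy": 0,"wz": 0,"gripper": 1}])

```text
time_s: 14.22
eef_pos: [466.7, -246.1, 257.7]
orientation: [-0.001, 0.999, -0.037, -0.001]
contact_force: [0.6, -1.0, -0.3]
opening: 1.0
finger_force: 0.0
```

Call:
apply_moves(increments=[{"x": 0,"y": -0.3,"z": 0,"wx": 0,"wy": 0,"wz": 0,"gripper": 1},{"x": -0.01,"y": -0.6,"z": 0,"wx": 0,"wy": 0,"wz": 0,"gripper": 1},{"x": -0.01,"y": -0.934,"z": 0,"wx": 0,"wy": 0,"wz": 0,"gripper": 1}])

```text
time_s: 14.47
eef_pos: [471.5, -171.5, 257.9]
orientation: [-0.0, 0.999, -0.037, -0.001]
contact_force: [0.8, 0.4, -0.4]
opening: 1.0
finger_force: 0.0
```

Call:
apply_moves(increments=[{"x": 0,"y": -0.3,"z": 0,"wx": 0,"wy": 0,"wz": 0,"gripper": 1},{"x": -0.01,"y": -0.6,"z": 0,"wx": 0,"wy": 0,"wz": 0,"gripper": 1},{"x": -0.01,"y": -0.934,"z": 0,"wx": 0,"wy": 0,"wz": 0,"gripper": 1}])

```text
time_s: 14.72
eef_pos: [476.2, -97.0, 257.9]
orientation: [-0.0, 0.999, -0.037, -0.001]
contact_force: [0.2, 0.6, 0.4]
opening: 1.003
finger_force: 0.0
```

Call:
apply_moves(increments=[{"x": 0,"y": -0.3,"z": 0,"wx": 0,"wy": 0,"wz": 0,"gripper": 1},{"x": -0.01,"y": -0.6,"z": 0,"wx": 0,"wy": 0,"wz": 0,"gripper": 1},{"x": -0.01,"y": -0.934,"z": 0,"wx": 0,"wy": 0,"wz": 0,"gripper": 1}])

```text
time_s: 14.97
eef_pos: [480.9, -22.4, 257.9]
orientation: [-0.0, 0.999, -0.037, -0.001]
contact_force: [-0.7, 0.0, -0.4]
opening: 0.994
finger_force: 0.0
```

Call:
apply_moves(increments=[{"x": 0,"y": -0.3,"z": 0,"wx": 0,"wy": 0,"wz": 0,"gripper": 1},{"x": -0.01,"y": -0.6,"z": 0,"wx": 0,"wy": 0,"wz": 0,"gripper": 1},{"x": -0.01,"y": -0.934,"z": 0,"wx": 0,"wy": 0,"wz": 0,"gripper": 1}])

```text
time_s: 15.22
eef_pos: [485.6, 52.1, 257.9]
orientation: [-0.0, 0.999, -0.037, -0.001]
contact_force: [0.7, 0.0, -0.2]
opening: 1.001
finger_force: 0.0
```

Call:
apply_moves(increments=[{"x": 0,"y": -0.3,"z": 0,"wx": 0,"wy": 0,"wz": 0,"gripper": 1},{"x": -0.01,"y": -0.6,"z": 0,"wx": 0,"wy": 0,"wz": 0,"gripper": 1},{"x": -0.01,"y": -0.934,"z": 0,"wx": 0,"wy": 0,"wz": 0,"gripper": 1}])

```text
time_s: 15.47
eef_pos: [490.3, 126.6, 257.8]
orientation: [0.0, 0.999, -0.037, -0.001]
contact_force: [-0.5, -0.1, 0.5]
opening: 0.998
finger_force: 0.0
```

Call:
apply_moves(increments=[{"x": 0,"y": -0.3,"z": 0,"wx": 0,"wy": 0,"wz": 0,"gripper": 1},{"x": -0.01,"y": -0.6,"z": 0,"wx": 0,"wy": 0,"wz": 0,"gripper": 1},{"x": -0.01,"y": -0.934,"z": 0,"wx": 0,"wy": 0,"wz": 0,"gripper": 1}])

```text
time_s: 15.72
eef_pos: [495.0, 201.2, 257.8]
orientation: [0.0, 0.999, -0.037, -0.001]
contact_force: [0.4, -1.4, -0.1]
opening: 0.997
finger_force: 0.0
```

Call:
apply_moves(increments=[{"x": 0,"y": -0.3,"z": 0,"wx": 0,"wy": 0,"wz": 0,"gripper": 1},{"x": -0.01,"y": -0.6,"z": 0,"wx": 0,"wy": 0,"wz": 0,"gripper": 1},{"x": -0.01,"y": -0.934,"z": 0,"wx": 0,"wy": 0,"wz": 0,"gripper": 1}])

```text
time_s: 15.97
eef_pos: [499.8, 275.7, 257.6]
orientation: [0.0, 0.999, -0.037, -0.001]
contact_force: [-0.5, -0.4, -0.5]
opening: 0.999
finger_force: 0.0
```

Call:
apply_moves(increments=[{"x": 0,"y": -0.3,"z": 0,"wx": 0,"wy": 0,"wz": -0.07,"gripper": 1},{"x": -0.01,"y": -0.6,"z": 0,"wx": 0,"wy": 0,"wz": -0.15,"gripper": 1},{"x": -0.01,"y": -0.934,"z": 0,"wx": 0,"wy": 0,"wz": -0.22,"gripper": 1},{"x": -0.01,"y": -0.934,"z": 0,"wx": 0,"wy": 0,"wz": -0.29,"gripper": 1},{"x": -0.01,"y": -0.934,"z": 0,"wx": 0,"wy": 0,"wz": -0.36,"gripper": 1}])

```text
time_s: 16.38
eef_pos: [504.3, 350.7, 257.2]
orientation: [0.0, 0.969, 0.247, -0.001]
contact_force: [-0.1, -1.1, -0.2]
opening: 1.0
finger_force: 0.0
```

Call:
apply_moves(increments=[{"x": 0,"y": 0,"z": 0,"wx": 0,"wy": 0,"wz": -0.07,"gripper": 1},{"x": 0,"y": 0,"z": 0,"wx": 0,"wy": 0,"wz": -0.15,"gripper": 1},{"x": 0,"y": 0,"z": 0,"wx": 0,"wy": 0,"wz": -0.22,"gripper": 1},{"x": 0,"y": 0,"z": 0,"wx": 0,"wy": 0,"wz": -0.29,"gripper": 1},{"x": 0,"y": 0,"z": 0,"wx": 0,"wy": 0,"wz": -0.36,"gripper": 1}])

```text
time_s: 16.8
eef_pos: [504.6, 349.2, 257.5]
orientation: [-0.0, 0.862, 0.507, -0.001]
contact_force: [0.9, -0.1, 0.4]
opening: 0.999
finger_force: 0.0
```

Call:
apply_moves(increments=[{"x": 0,"y": 0,"z": 0,"wx": 0,"wy": 0,"wz": -0.07,"gripper": 1},{"x": 0,"y": 0,"z": 0,"wx": 0,"wy": 0,"wz": -0.15,"gripper": 1},{"x": 0,"y": 0,"z": 0,"wx": 0,"wy": 0,"wz": -0.22,"gripper": 1},{"x": 0,"y": 0,"z": 0,"wx": 0,"wy": 0,"wz": -0.29,"gripper": 1},{"x": 0,"y": 0,"z": 0,"wx": 0,"wy": 0,"wz": -0.36,"gripper": 1}])

```text
time_s: 17.22
eef_pos: [504.6, 349.1, 257.5]
orientation: [-0.0, 0.687, 0.727, -0.001]
contact_force: [-1.1, -1.1, 0.2]
opening: 1.004
finger_force: 0.0
```

Call:
apply_moves(increments=[{"x": 0,"y": 0,"z": 0,"wx": 0,"wy": 0,"wz": -0.07,"gripper": 1},{"x": 0,"y": 0,"z": 0,"wx": 0,"wy": 0,"wz": -0.15,"gripper": 1},{"x": 0,"y": 0,"z": 0,"wx": 0,"wy": 0,"wz": -0.22,"gripper": 1},{"x": 0,"y": 0,"z": 0,"wx": 0,"wy": 0,"wz": -0.23,"gripper": 1},{"x": 0,"y": 0,"z": 0,"wx": 0,"wy": 0,"wz": -0.23,"gripper": 1}])

```text
time_s: 17.63
eef_pos: [504.8, 349.2, 257.9]
orientation: [-0.0, 0.548, 0.836, -0.001]
contact_force: [-0.5, -0.6, 0.2]
opening: 1.0
finger_force: 0.0
```

Run:
```python
from h import *
o=bot.get_obs();p,r=pose();print(p,r.as_euler('xyz'),o["time_s"],o["joint_pos"].round(3))
s=bot.snapshot("wrist");im=s["pixels"].copy()
b=R.from_euler('z',-1.154).as_matrix();c=np.array([522.7,308.4,60])
for P in[(90,0,0),(0,17,0),(0,-17,0),(0,0,17),(-10,0,17),(-122,8,8),(-122,-8,8),(-45,8,8),(-45,-8,8)]:
    q=proj(s,[b@P+c])[0];print(P,q.round());cv2.circle(im,(int(q[0]),int(q[1])),3,(0,0,255),1)
cv2.imwrite("pics/w5.png",im)
```

```text
[504.78042265 349.19411093 257.85291034] [-3.13984655e+00  3.07243321e-07  1.98154491e+00] 17.6333 [4.120e-01 2.720e-01 1.510e+00 0.000e+00 1.362e+00 1.000e-03]
(90, 0, 0) [323. 287.]
(0, 17, 0) [338. 216.]
(0, -17, 0) [307. 216.]
(0, 0, 17) [323. 221.]
(-10, 0, 17) [323. 212.]
(-122, 8, 8) [331.  99.]
(-122, -8, 8) [314.  99.]
(-45, 8, 8) [330. 177.]
(-45, -8, 8) [315. 177.]
```

View pics/w5.png

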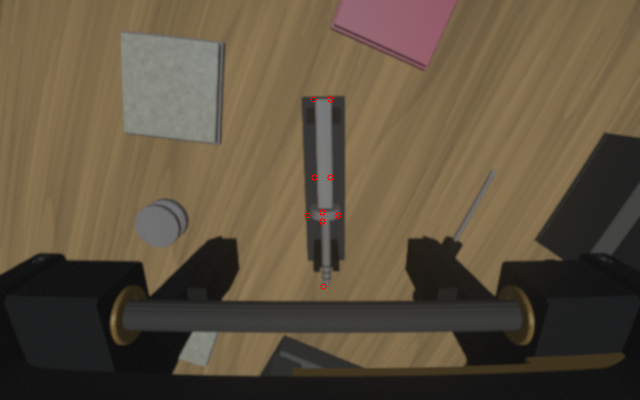

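The gauge lies as predicted: handle end at (324,98), collar at (322,213) and shank near x 326. The axis looks slightly off, so I'll measure it finely.

Run:
```python
from h import *
s=bot.snapshot("wrist");g=cv2.cvtColor(s["pixels"],cv2.COLOR_BGR2GRAY).astype(int)
for row in list(range(112,200,12))+[206,210,214,218]+list(range(226,262,5)):
    print(row,g[row,300:350].tolist())
print("col",[(r,g[r,316:332].max()) for r in range(88,104)],g[196:232,334].tolist(),g[196:232,311].tolist())
p,r=pose()
```

```text
112 [102, 88, 68, 55, 54, 49, 46, 43, 42, 43, 42, 41, 41, 43, 60, 88, 108, 117, 121, 122, 121, 121, 120, 119, 119, 118, 119, 120, 120, 116, 104, 81, 56, 43, 41, 42, 42, 42, 43, 44, 46, 51, 54, 59, 77, 100, 112, 116, 117, 116]
124 [112, 101, 81, 62, 53, 52, 49, 48, 48, 48, 49, 48, 49, 51, 63, 83, 102, 115, 120, 122, 122, 121, 121, 120, 119, 119, 118, 119, 119, 117, 108, 87, 65, 54, 51, 52, 50, 51, 51, 52, 52, 54, 55, 59, 78, 100, 111, 115, 115, 114]
136 [117, 110, 94, 70, 56, 54, 54, 54, 55, 53, 54, 54, 53, 54, 58, 71, 93, 112, 120, 122, 122, 123, 122, 121, 121, 119, 119, 119, 120, 118, 106, 87, 65, 55, 54, 54, 54, 54, 54, 54, 55, 55, 55, 60, 76, 96, 107, 110, 111, 111]
148 [113, 108, 97, 78, 61, 55, 55, 54, 55, 54, 53, 55, 54, 53, 55, 68, 91, 110, 119, 121, 122, 122, 122, 122, 122, 120, 119, 120, 120, 118, 108, 89, 68, 56, 54, 53, 54, 54, 55, 54, 55, 55, 55, 61, 80, 103, 116, 121, 121, 121]
160 [115, 116, 111, 93, 70, 57, 55, 55, 54, 54, 55, 54, 53, 53, 55, 65, 86, 105, 116, 120, 122, 123, 123, 123, 122, 121, 120, 120, 120, 118, 111, 94, 73, 58, 55, 53, 55, 55, 55, 54, 54, 56, 55, 62
[... 3314 characters left out ...]
 35, 39, 50, 72, 90, 98, 99, 100, 102, 104, 106, 108, 110, 110]
col [(88, np.int64(119)), (89, np.int64(119)), (90, np.int64(118)), (91, np.int64(118)), (92, np.int64(117)), (93, np.int64(117)), (94, np.int64(117)), (95, np.int64(108)), (96, np.int64(91)), (97, np.int64(72)), (98, np.int64(81)), (99, np.int64(101)), (100, np.int64(116)), (101, np.int64(121)), (102, np.int64(121)), (103, np.int64(121))] [54, 55, 56, 54, 56, 56, 60, 66, 67, 69, 69, 68, 71, 73, 83, 96, 101, 100, 100, 101, 100, 98, 92, 79, 62, 54, 53, 53, 52, 53, 54, 54, 54, 53, 53, 53] [55, 55, 56, 56, 55, 56, 56, 57, 59, 62, 67, 68, 69, 72, 74, 75, 76, 75, 77, 77, 76, 72, 64, 57, 56, 55, 54, 56, 55, 55, 55, 55, 56, 55, 54, 55]
```

Call:
apply_moves(increments=[{"x": 0,"y": 0.02,"z": 0.25,"wx": 0,"wy": 0,"wz": -0.015,"gripper": 1},{"x": 0,"y": 0.022,"z": 0.6,"wx": 0,"wy": 0,"wz": -0.015,"gripper": 1},{"x": 0,"y": 0.022,"z": 0.9,"wx": 0,"wy": 0,"wz": -0.015,"gripper": 1}])

```text
time_s: 17.98
eef_pos: [506.9, 350.1, 186.2]
orientation: [0.0, 0.538, 0.843, 0.0]
contact_force: [0.2, 1.2, -0.9]
opening: 0.999
finger_force: 0.0
```

Call:
apply_moves(increments=[{"x": 0,"y": 0,"z": 0.3,"wx": 0,"wy": 0,"wz": 0,"gripper": 1},{"x": 0,"y": 0,"z": 0.6,"wx": 0,"wy": 0,"wz": 0,"gripper": 1},{"x": 0,"y": 0,"z": 0.9,"wx": 0,"wy": 0,"wz": 0,"gripper": 1}])

```text
time_s: 18.23
eef_pos: [506.6, 350.0, 113.7]
orientation: [-0.0, 0.538, 0.843, -0.0]
contact_force: [-0.6, -0.8, -0.0]
opening: 1.0
finger_force: 0.0
```

Call:
apply_moves(increments=[{"x": 0,"y": 0,"z": 0.25,"wx": 0,"wy": 0,"wz": 0,"gripper": 1},{"x": 0,"y": 0,"z": 0.45,"wx": 0,"wy": 0,"wz": 0,"gripper": 1},{"x": 0,"y": 0,"z": 0.55,"wx": 0,"wy": 0,"wz": 0,"gripper": 1},{"x": 0,"y": 0,"z": 0.6,"wx": 0,"wy": 0,"wz": 0,"gripper": 1},{"x": 0,"y": 0,"z": 0.6,"wx": 0,"wy": 0,"wz": 0,"gripper": 1}])

```text
time_s: 18.65
eef_pos: [506.4, 349.9, 66.3]
orientation: [-0.0, 0.538, 0.843, -0.0]
contact_force: [-0.3, -1.1, 0.4]
opening: 1.0
finger_force: 0.0
```

Call:
apply_moves(increments=[{"x": 0,"y": 0,"z": 0,"wx": 0,"wy": 0,"wz": 0,"gripper": 0},{"x": 0,"y": 0,"z": 0,"wx": 0,"wy": 0,"wz": 0,"gripper": 0},{"x": 0,"y": 0,"z": 0,"wx": 0,"wy": 0,"wz": 0,"gripper": 0},{"x": 0,"y": 0,"z": 0,"wx": 0,"wy": 0,"wz": 0,"gripper": 0},{"x": 0,"y": 0,"z": 0,"wx": 0,"wy": 0,"wz": 0,"gripper": 0}], force=40)

```text
time_s: 19.07
eef_pos: [507.1, 350.2, 67.6]
orientation: [0.0, 0.537, 0.843, 0.0]
contact_force: [-0.2, 0.6, -0.7]
opening: 0.643
finger_force: 0.0
```

Call:
apply_moves(increments=[{"x": 0,"y": 0,"z": 0,"wx": 0,"wy": 0,"wz": 0,"gripper": 0},{"x": 0,"y": 0,"z": 0,"wx": 0,"wy": 0,"wz": 0,"gripper": 0},{"x": 0,"y": 0,"z": 0,"wx": 0,"wy": 0,"wz": 0,"gripper": 0},{"x": 0,"y": 0,"z": 0,"wx": 0,"wy": 0,"wz": 0,"gripper": 0},{"x": 0,"y": 0,"z": 0,"wx": 0,"wy": 0,"wz": 0,"gripper": 0}])

```text
time_s: 19.48
eef_pos: [506.7, 350.1, 66.9]
orientation: [-0.0, 0.537, 0.843, -0.0]
contact_force: [0.2, 0.3, 0.4]
opening: 0.269
finger_force: 0.0
```

Call:
apply_moves(increments=[{"x": 0,"y": 0,"z": 0,"wx": 0,"wy": 0,"wz": 0,"gripper": 0},{"x": 0,"y": 0,"z": 0,"wx": 0,"wy": 0,"wz": 0,"gripper": 0},{"x": 0,"y": 0,"z": 0,"wx": 0,"wy": 0,"wz": 0,"gripper": 0},{"x": 0,"y": 0,"z": 0,"wx": 0,"wy": 0,"wz": 0,"gripper": 0}])

```text
time_s: 19.82
eef_pos: [506.7, 350.1, 66.9]
orientation: [-0.0, 0.537, 0.843, -0.0]
contact_force: [-0.3, -0.8, -1.0]
opening: 0.176
finger_force: 40.0
```

The gauge is gripped. I'll lift it and move to a viewing pose beside the tube.

Call:
apply_moves(increments=[{"x": 0,"y": 0,"z": -0.1,"wx": 0,"wy": 0,"wz": 0,"gripper": 0},{"x": 0,"y": 0,"z": -0.4,"wx": 0,"wy": 0,"wz": 0,"gripper": 0},{"x": 0,"y": 0,"z": -0.7,"wx": 0,"wy": 0,"wz": 0,"gripper": 0},{"x": 0,"y": 0,"z": -1,"wx": 0,"wy": 0,"wz": 0,"gripper": 0}])

```text
time_s: 20.15
eef_pos: [506.1, 349.8, 147.5]
orientation: [-0.001, 0.537, 0.843, -0.001]
contact_force: [0.1, 0.4, -2.5]
opening: 0.176
finger_force: 40.0
```

Call:
apply_moves(increments=[{"x": 0,"y": 0,"z": -0.3,"wx": 0,"wy": 0,"wz": 0,"gripper": 0},{"x": 0,"y": 0,"z": -0.65,"wx": 0,"wy": 0,"wz": 0,"gripper": 0},{"x": 0,"y": 0,"z": -1,"wx": 0,"wy": 0,"wz": 0,"gripper": 0}])

```text
time_s: 20.4
eef_pos: [506.0, 349.8, 228.0]
orientation: [-0.0, 0.537, 0.843, -0.001]
contact_force: [0.0, -0.7, -3.1]
opening: 0.176
finger_force: 40.0
```

Call:
apply_moves(increments=[{"x": -0.3,"y": -0.12,"z": -0.3,"wx": 0,"wy": 0,"wz": 0,"gripper": 0},{"x": -0.65,"y": -0.25,"z": -0.65,"wx": 0,"wy": 0,"wz": 0,"gripper": 0},{"x": -0.968,"y": -0.387,"z": -1,"wx": 0,"wy": 0,"wz": 0,"gripper": 0}])

```text
time_s: 20.65
eef_pos: [510.6, 265.9, 308.0]
orientation: [-0.0, 0.537, 0.844, -0.0]
contact_force: [1.3, -0.2, -2.6]
opening: 0.177
finger_force: 40.0
```

Call:
apply_moves(increments=[{"x": -0.3,"y": -0.12,"z": 0,"wx": 0,"wy": 0,"wz": 0,"gripper": 0},{"x": -0.65,"y": -0.25,"z": 0,"wx": 0,"wy": 0,"wz": 0,"gripper": 0},{"x": -0.968,"y": -0.387,"z": 0,"wx": 0,"wy": 0,"wz": 0,"gripper": 0}])

```text
time_s: 20.9
eef_pos: [515.9, 182.2, 308.0]
orientation: [0.001, 0.537, 0.844, 0.0]
contact_force: [0.8, -1.2, -3.3]
opening: 0.173
finger_force: 40.0
```

Call:
apply_moves(increments=[{"x": -0.25,"y": -0.1,"z": 0,"wx": 0,"wy": 0,"wz": 0.07,"gripper": 0},{"x": -0.5,"y": -0.2,"z": 0,"wx": 0,"wy": 0,"wz": 0.14,"gripper": 0},{"x": -0.75,"y": -0.3,"z": 0,"wx": 0,"wy": 0,"wz": 0.21,"gripper": 0},{"x": -0.968,"y": -0.387,"z": 0,"wx": 0,"wy": 0,"wz": 0.28,"gripper": 0},{"x": -0.968,"y": -0.387,"z": 0,"wx": 0,"wy": 0,"wz": 0.319,"gripper": 0}])

```text
time_s: 21.32
eef_pos: [520.6, 97.2, 307.0]
orientation: [0.0, 0.732, 0.681, -0.001]
contact_force: [-0.4, 1.0, -2.5]
opening: 0.171
finger_force: 40.0
```

Call:
apply_moves(increments=[{"x": 0,"y": 0,"z": 0,"wx": 0,"wy": 0,"wz": 0,"gripper": 0},{"x": 0,"y": 0,"z": 0,"wx": 0,"wy": 0,"wz": 0,"gripper": 0},{"x": 0,"y": 0,"z": 0,"wx": 0,"wy": 0,"wz": 0,"gripper": 0}])

```text
time_s: 21.57
eef_pos: [520.5, 100.7, 307.0]
orientation: [-0.0, 0.729, 0.685, -0.0]
contact_force: [-1.0, 1.1, -2.7]
opening: 0.174
finger_force: 40.0
```

Run:
```python
from h import *
import pickle
o=bot.get_obs();p,r=pose();print(p,r.as_euler('xyz'),o["time_s"],o["joint_pos"].round(3),o["contact_force"],o["finger_force"])
b=R.from_euler('z',-0.067).as_matrix();c=np.array([610,-68,0])
t=np.array([-20,170,140]);ez=np.array([0,.866,.5]);u=np.array([1,0,0]);v=np.cross(ez,u)
A=np.linspace(0,2*np.pi,13)[:-1]
ring=[t+12*(np.cos(a)*u+np.sin(a)*v) for a in A]
pts=[(70,-85,35),(-70,-85,35),(37,105,110),(-77,105,110),(37,150,110),(-77,150,110),(-33,150,110),(-7,150,110),(-70,155,35),(70,155,35)]+ring
S={n:bot.snapshot(n) for n in["wrist","side","top"]}
pickle.dump((S,p,r.as_quat()),open("tube.pkl","wb"))
for n in S:
    print(n,[(np.round(q["location"]),round(q["p"],2)) for q in bot.find_in(n,"tube")],proj(S[n],[b@t+c]).round(1).tolist())
im=S["wrist"]["pixels"].copy()
Q=proj(S["wrist"],[b@np.array(P,float)+c for P in pts])
for P,q in zip(pts[:10],Q[:10]):print(P,q.round(1))
x0=int(np.clip(Q[10:,0].mean()-130,0,640-260));y0=int(np.clip(Q[10:,1].mean()-90,0,400-195))
cr=cv2.resize(im[y0:y0+195,x0:x0+260],None,fx=3,fy=3,interpolation=cv2.INTER_CUBIC)
for q in Q:cv2.circle(cr,(int((q[0]-x0+.5)*3),int((q[1]-y0+.5)*3)),2,(0,0,255),-1)
print(x0,y0);cv2.imwrite("pics/t6.png",cr)
```

```text
[520.48874522 100.69453016 306.95339592] [-3.14131078e+00 -1.89875714e-04  1.50871155e+00] 21.5667 [-0.033  0.045  1.668  0.     1.429  0.029] [-0.95851183  1.12644835 -2.6839939 ] 39.99484911561012
wrist [(array([398., 209.]), 0.96), (array([289., 359.]), 0.18)] [[407.1, 176.0]]
side [(array([269., 191.]), 0.47)] [[269.6, 197.2]]
top [] [[314.7, 159.2]]
(70, -85, 35) [432.4 322.2]
(-70, -85, 35) [341.4 322.6]
(37, 105, 110) [445.8 226.9]
(-77, 105, 110) [343.5 226.7]
(37, 150, 110) [451. 188.]
(-77, 150, 110) [344.6 187.4]
(-33, 150, 110) [385.9 187.6]
(-7, 150, 110) [410.2 187.7]
(-70, 155, 35) [346.1 168. ]
(70, 155, 35) [453.7 168.8]
277 86
```

View pics/t6.png

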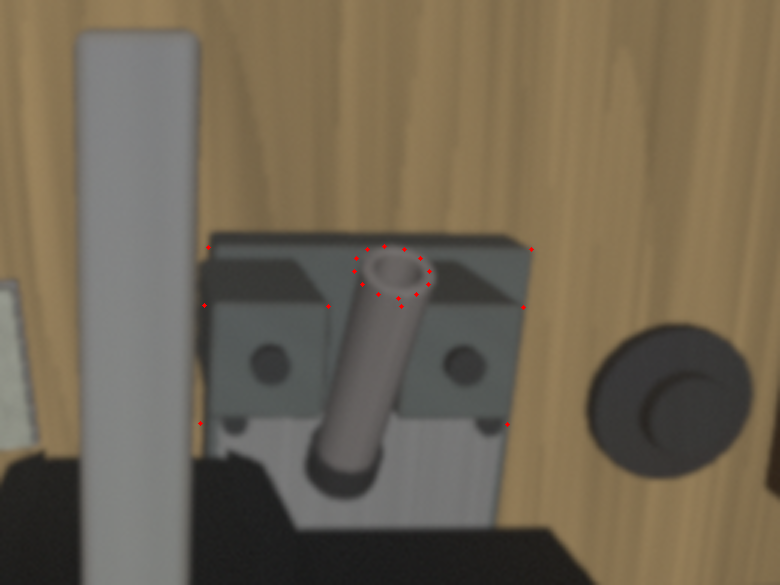

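The tube mouth ring is centred at crop (398,273), against the model's (392,271), so the mouth is about 2 mm further in +x and 0.7 mm in -y. That puts it at about (603.3, 102.2, 140). Next I'll compute the insertion poses.

```bash
cat >> h.py <<'E'
M=np.array([603.3,102.2,140.]);yw=-0.067
e=np.array([-np.sin(yw)*.866,np.cos(yw)*.866,.5]);zt=np.array([-np.sin(yw)*.5,np.cos(yw)*.5,-.866])
RI=R.from_matrix(np.array([e,np.cross(zt,e),zt]).T)
OFF=np.array([-44.5,0,6.9])
def tcp_ins(d,M=M): return M+e*d-RI.apply(OFF)
E
python3 - <<'E'
from h import *
p,r=pose()
RL=R.from_euler('z',yw+np.pi/2)*R.from_quat([1,0,0,0])
P1=np.array([612.3,255,307.]);print("1",rel(P1,RL))
print("2 from P1",rel(tcp_ins(120),RI,P1,RL), tcp_ins(120))
E
```

```text
1 (array([ 1.998,  1.021, -0.002]), array([-0.0001, -0.    ,  0.0022]))
2 from P1 (array([-0.176,  0.016,  0.985]), array([ 0.    ,  0.3333, -0.    ])) [612.60655422 240.89588569 228.22602098]
```

Call:
apply_moves(increments=[{"x": 0.2,"y": 0.1,"z": 0,"wx": 0,"wy": 0,"wz": 0,"gripper": 0},{"x": 0.5,"y": 0.25,"z": 0,"wx": 0,"wy": 0,"wz": 0,"gripper": 0},{"x": 0.75,"y": 0.38,"z": 0,"wx": 0,"wy": 0,"wz": 0,"gripper": 0},{"x": 1,"y": 0.51,"z": 0,"wx": 0,"wy": 0,"wz": 0.002,"gripper": 0}])

```text
time_s: 22.2
eef_pos: [567.1, 178.6, 306.9]
orientation: [0.0, 0.731, 0.683, 0.0]
contact_force: [0.5, 0.1, -1.5]
opening: 0.175
finger_force: 40.0
```

Call:
apply_moves(increments=[{"x": 0.25,"y": 0.12,"z": 0,"wx": 0,"wy": 0,"wz": 0,"gripper": 0},{"x": 0.5,"y": 0.25,"z": 0,"wx": 0,"wy": 0,"wz": 0,"gripper": 0},{"x": 0.8,"y": 0.4,"z": 0,"wx": 0,"wy": 0,"wz": 0,"gripper": 0},{"x": 1,"y": 0.51,"z": 0,"wx": 0,"wy": 0,"wz": 0,"gripper": 0}])

```text
time_s: 22.53
eef_pos: [613.3, 256.6, 306.5]
orientation: [-0.0, 0.73, 0.683, 0.0]
contact_force: [-0.2, -0.2, -3.2]
opening: 0.174
finger_force: 40.0
```

Call:
apply_moves(increments=[{"x": 0,"y": 0,"z": 0.1,"wx": 0,"wy": 0.067,"wz": 0,"gripper": 0},{"x": 0,"y": 0,"z": 0.3,"wx": 0,"wy": 0.133,"wz": 0,"gripper": 0},{"x": -0.05,"y": 0,"z": 0.5,"wx": 0,"wy": 0.2,"wz": 0,"gripper": 0},{"x": -0.1,"y": 0.01,"z": 0.75,"wx": 0,"wy": 0.267,"wz": 0,"gripper": 0},{"x": -0.176,"y": 0.016,"z": 0.985,"wx": 0,"wy": 0.3333,"wz": 0,"gripper": 0}])

```text
time_s: 22.95
eef_pos: [613.5, 240.7, 228.4]
orientation: [-0.177, 0.705, 0.66, 0.192]
contact_force: [-0.5, -0.4, -2.9]
opening: 0.176
finger_force: 40.0
```

Call:
apply_moves(increments=[{"x": 0,"y": 0,"z": 0,"wx": 0,"wy": 0,"wz": 0,"gripper": 0},{"x": 0,"y": 0,"z": 0,"wx": 0,"wy": 0,"wz": 0,"gripper": 0},{"x": 0,"y": 0,"z": 0,"wx": 0,"wy": 0,"wz": 0,"gripper": 0},{"x": 0,"y": 0,"z": 0,"wx": 0,"wy": 0,"wz": 0,"gripper": 0}])

```text
time_s: 23.28
eef_pos: [614.1, 241.4, 230.3]
orientation: [-0.175, 0.705, 0.661, 0.19]
contact_force: [-0.5, 0.4, -1.2]
opening: 0.176
finger_force: 40.0
```

Run:
```python
from h import *
o=bot.get_obs();p,r=pose();print(p,o["time_s"],o["joint_pos"].round(3),o["contact_force"],o["finger_force"])
print("to target",rel(tcp_ins(120),RI))
for n in["side","top","wrist"]:
    s=bot.snapshot(n)
    print(n,"tip",[(np.round(q["location"]),round(q["p"],2)) for q in bot.find_in(n,"gauge_tip")],proj(s,[p+r.apply(OFF+[-90,0,0]),M]).round(1).tolist(),[(np.round(q["location"]),round(q["p"],2)) for q in bot.find_in(n,"tube")])
    if n=="side":
        a=s["pixels"][145:245,210:320];cv2.imwrite("pics/s7.png",cv2.resize(a,None,fx=6,fy=6,interpolation=cv2.INTER_CUBIC))
```

```text
[614.08135744 241.42043768 230.34557444] 23.2833 [-0.031  0.331  1.574  0.55   1.263 -0.144] [-0.45026266  0.42593017 -1.20257918] 39.99500826001167
to target (array([-0.02 , -0.018,  0.019]), array([0.0017, 0.0008, 0.0016]))
side tip [(array([258., 222.]), 0.73)] [[266.7, 200.2], [269.0, 197.0]] []
top tip [(array([259., 153.]), 0.66)] [[307.3, 157.1], [314.9, 158.7]] []
wrist tip [(array([324., 221.]), 0.67)] [[324.5, 462.0], [321.5, 489.7]] []
```

Call:
apply_moves(increments=[{"x": -0.08,"y": -0.018,"z": 0.019,"wx": 0.001,"wy": 0.001,"wz": 0.0015,"gripper": 0},{"x": -0.16,"y": -0.018,"z": 0.019,"wx": 0.001,"wy": 0.001,"wz": 0.0015,"gripper": 0},{"x": -0.24,"y": -0.018,"z": 0.019,"wx": 0.001,"wy": 0.001,"wz": 0.0015,"gripper": 0},{"x": -0.3,"y": -0.018,"z": 0.019,"wx": 0.001,"wy": 0.001,"wz": 0.0015,"gripper": 0},{"x": -0.34,"y": -0.018,"z": 0.019,"wx": 0.001,"wy": 0.001,"wz": 0.0015,"gripper": 0}])

```text
time_s: 24.15
eef_pos: [610.0, 216.7, 212.5]
orientation: [-0.178, 0.707, 0.658, 0.189]
contact_force: [-0.4, 0.3, -2.3]
opening: 0.172
finger_force: 40.0
```

Run:
```python
from h import *
o=bot.get_obs();p,r=pose();print(p,o["time_s"],o["contact_force"].round(2))
print("to d=60",rel(tcp_ins(60),RI))
s=bot.snapshot("side");q=proj(s,[M,p+r.apply(OFF+[-90,0,0])]);print(q)
x0,y0=240,165
cr=cv2.resize(s["pixels"][y0:y0+70,x0:x0+70],None,fx=8,fy=8,interpolation=cv2.INTER_CUBIC)
for a in q:cv2.circle(cr,(int((a[0]-x0+.5)*8),int((a[1]-y0+.5)*8)),2,(0,0,255),-1)
cv2.imwrite("pics/s8.png",cr)
```

```text
[609.97352138 216.71639163 212.46376095] 24.15 [-0.36  0.27 -2.35]
to d=60 (array([-0.388,  0.014, -0.019]), array([-0.0009, -0.0009, -0.0027]))
[[268.95976256 196.98920443]
 [269.43681364 197.66502756]]
```

View pics/s8.png

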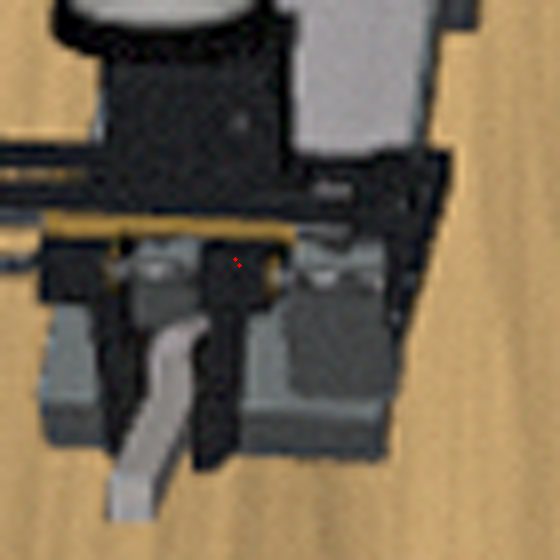

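The mouth is hidden behind the gripper in this view; only the handle shows, at (160,400). I'll go on by force and encoder readings.

Call:
apply_moves(increments=[{"x": 0,"y": 0,"z": 0,"wx": 0,"wy": 0,"wz": 0,"gripper": 0},{"x": 0,"y": 0,"z": 0,"wx": 0,"wy": 0,"wz": 0,"gripper": 0},{"x": 0,"y": 0,"z": 0,"wx": 0,"wy": 0,"wz": 0,"gripper": 0},{"x": 0,"y": 0,"z": 0,"wx": 0,"wy": 0,"wz": 0,"gripper": 0},{"x": 0,"y": 0,"z": 0,"wx": 0,"wy": 0,"wz": 0,"gripper": 0}])

```text
time_s: 24.62
eef_pos: [610.1, 218.0, 213.4]
orientation: [-0.178, 0.706, 0.659, 0.189]
contact_force: [-0.4, -0.6, -2.8]
opening: 0.177
finger_force: 40.0
```

Run:
```python
from h import *
o=bot.get_obs();p,r=pose();print(p,o["contact_force"].round(2),o["qvel"].round(4))
print("to d=60",rel(tcp_ins(60),RI))
```

```text
[610.12402388 217.96676007 213.38646221] [-0.38 -0.58 -2.78] [-0.0004 -0.0005  0.001   0.0005 -0.0005  0.0005]
to d=60 (array([-0.408,  0.013, -0.017]), array([-0.0007, -0.001 , -0.0016]))
```

Call:
apply_moves(increments=[{"x": 0,"y": 0.013,"z": -0.017,"wx": -0.001,"wy": -0.001,"wz": -0.0015,"gripper": 0},{"x": -0.05,"y": 0.013,"z": -0.017,"wx": -0.001,"wy": -0.001,"wz": -0.0015,"gripper": 0},{"x": -0.1,"y": 0.013,"z": -0.017,"wx": -0.001,"wy": -0.001,"wz": -0.0015,"gripper": 0},{"x": -0.15,"y": 0.013,"z": -0.017,"wx": -0.001,"wy": -0.001,"wz": -0.0015,"gripper": 0},{"x": -0.2,"y": 0.013,"z": -0.017,"wx": -0.001,"wy": -0.001,"wz": -0.0015,"gripper": 0}])

```text
time_s: 25.03
eef_pos: [610.0, 202.7, 206.0]
orientation: [-0.177, 0.706, 0.659, 0.189]
contact_force: [-0.9, 0.6, -2.9]
opening: 0.173
finger_force: 40.0
```

Call:
apply_moves(increments=[{"x": -0.05,"y": 0,"z": 0,"wx": 0,"wy": 0,"wz": 0,"gripper": 0},{"x": -0.1,"y": 0,"z": 0,"wx": 0,"wy": 0,"wz": 0,"gripper": 0},{"x": -0.15,"y": 0,"z": 0,"wx": 0,"wy": 0,"wz": 0,"gripper": 0},{"x": -0.2,"y": 0,"z": 0,"wx": 0,"wy": 0,"wz": 0,"gripper": 0},{"x": -0.2,"y": 0,"z": 0,"wx": 0,"wy": 0,"wz": 0,"gripper": 0}])

```text
time_s: 25.45
eef_pos: [609.0, 188.6, 197.7]
orientation: [-0.177, 0.706, 0.659, 0.189]
contact_force: [-0.4, 0.2, -2.8]
opening: 0.175
finger_force: 40.0
```

Call:
apply_moves(increments=[{"x": 0,"y": 0,"z": 0,"wx": 0,"wy": 0,"wz": 0,"gripper": 0},{"x": 0,"y": 0,"z": 0,"wx": 0,"wy": 0,"wz": 0,"gripper": 0}])

```text
time_s: 25.62
eef_pos: [609.3, 189.4, 198.5]
orientation: [-0.177, 0.706, 0.659, 0.189]
contact_force: [1.1, 0.1, -3.2]
opening: 0.174
finger_force: 40.0
```

Run:
```python
from h import *
o=bot.get_obs();p,r=pose();print(p,o["contact_force"].round(2),o["torque"].round(3))
print("to d=60",rel(tcp_ins(60),RI))
s=bot.snapshot("wrist")
v=[p+r.apply(OFF),p+r.apply(OFF+[0,17,0]),p+r.apply(OFF+[0,-17,0]),M]
print(proj(s,v).round(1).tolist(),[(np.round(q["location"]),round(q["p"],2)) for q in bot.find_in("wrist","tube")])
```

```text
[609.2505995  189.3644582  198.45559906] [ 1.06  0.08 -3.16] [-0.455 -0.017 -0.029]
to d=60 (array([-0.005, -0.001,  0.   ]), array([ 0.0003, -0.    , -0.0004]))
[[322.9, 347.2], [355.9, 347.1], [289.8, 347.1], [322.6, 428.5]] []
```

Call:
apply_moves(increments=[{"x": -0.05,"y": 0,"z": 0,"wx": 0,"wy": 0,"wz": 0,"gripper": 0},{"x": -0.1,"y": 0,"z": 0,"wx": 0,"wy": 0,"wz": 0,"gripper": 0},{"x": -0.15,"y": 0,"z": 0,"wx": 0,"wy": 0,"wz": 0,"gripper": 0},{"x": -0.2,"y": 0,"z": 0,"wx": 0,"wy": 0,"wz": 0,"gripper": 0},{"x": -0.25,"y": 0,"z": 0,"wx": 0,"wy": 0,"wz": 0,"gripper": 0}])

```text
time_s: 26.13
eef_pos: [607.9, 171.6, 188.0]
orientation: [-0.177, 0.706, 0.659, 0.189]
contact_force: [0.0, 0.6, -1.7]
opening: 0.173
finger_force: 40.0
```

Call:
apply_moves(increments=[{"x": -0.05,"y": 0,"z": 0,"wx": 0,"wy": 0,"wz": 0,"gripper": 0},{"x": -0.1,"y": 0,"z": 0,"wx": 0,"wy": 0,"wz": 0,"gripper": 0},{"x": -0.15,"y": 0,"z": 0,"wx": 0,"wy": 0,"wz": 0,"gripper": 0},{"x": -0.2,"y": 0,"z": 0,"wx": 0,"wy": 0,"wz": 0,"gripper": 0},{"x": -0.25,"y": 0,"z": 0,"wx": 0,"wy": 0,"wz": 0,"gripper": 0}])

```text
time_s: 26.55
eef_pos: [606.8, 154.4, 178.1]
orientation: [-0.177, 0.706, 0.659, 0.189]
contact_force: [0.5, 0.4, -2.2]
opening: 0.174
finger_force: 40.0
```

Call:
apply_moves(increments=[{"x": -0.03,"y": 0,"z": 0,"wx": 0,"wy": 0,"wz": 0,"gripper": 0},{"x": -0.06,"y": 0,"z": 0,"wx": 0,"wy": 0,"wz": 0,"gripper": 0},{"x": -0.09,"y": 0,"z": 0,"wx": 0,"wy": 0,"wz": 0,"gripper": 0},{"x": -0.12,"y": 0,"z": 0,"wx": 0,"wy": 0,"wz": 0,"gripper": 0},{"x": -0.15,"y": 0,"z": 0,"wx": 0,"wy": 0,"wz": 0,"gripper": 0}])

```text
time_s: 26.97
eef_pos: [606.2, 144.3, 172.3]
orientation: [-0.177, 0.706, 0.66, 0.189]
contact_force: [-0.4, -0.4, -2.8]
opening: 0.173
finger_force: 40.0
```

Run:
```python
from h import *
o=bot.get_obs();p,r=pose();print(p,o["contact_force"].round(2),o["torque"].round(3))
print("to d=0",rel(tcp_ins(0),RI))
s=bot.snapshot("wrist")
v=[p+r.apply(OFF),M,M-20*e]
print(proj(s,v).round(1).tolist(),[(np.round(q["location"]),round(q["p"],2)) for q in bot.find_in("wrist","tube")])
```

```text
[606.15907858 144.27773378 172.3247079 ] [-0.44 -0.39 -2.77] [-0.393 -0.103 -0.018]
to d=0 (array([-0.102, -0.   ,  0.   ]), array([ 0.0003,  0.    , -0.0003]))
[[322.9, 347.2], [322.8, 359.6], [322.8, 387.9]] []
```

Call:
apply_moves(increments=[{"x": -0.015,"y": 0,"z": 0,"wx": 0,"wy": 0,"wz": 0,"gripper": 0},{"x": -0.03,"y": 0,"z": 0,"wx": 0,"wy": 0,"wz": 0,"gripper": 0},{"x": -0.045,"y": 0,"z": 0,"wx": 0,"wy": 0,"wz": 0,"gripper": 0},{"x": -0.06,"y": 0,"z": 0,"wx": 0,"wy": 0,"wz": 0,"gripper": 0},{"x": -0.06,"y": 0,"z": 0,"wx": 0,"wy": 0,"wz": 0,"gripper": 0}])

```text
time_s: 27.48
eef_pos: [605.8, 140.1, 169.8]
orientation: [-0.177, 0.706, 0.659, 0.189]
contact_force: [-0.1, -0.0, -2.6]
opening: 0.175
finger_force: 40.0
```

Call:
apply_moves(increments=[{"x": -0.01,"y": 0,"z": 0,"wx": 0,"wy": 0,"wz": 0,"gripper": 0},{"x": -0.02,"y": 0,"z": 0,"wx": 0,"wy": 0,"wz": 0,"gripper": 0},{"x": -0.03,"y": 0,"z": 0,"wx": 0,"wy": 0,"wz": 0,"gripper": 0}])

```text
time_s: 27.73
eef_pos: [605.7, 138.2, 168.7]
orientation: [-0.177, 0.706, 0.66, 0.189]
contact_force: [0.7, -0.0, -2.5]
opening: 0.172
finger_force: 40.0
```

Call:
apply_moves(increments=[{"x": -0.008,"y": 0,"z": 0,"wx": 0,"wy": 0,"wz": 0,"gripper": 0},{"x": -0.016,"y": 0,"z": 0,"wx": 0,"wy": 0,"wz": 0,"gripper": 0},{"x": -0.016,"y": 0,"z": 0,"wx": 0,"wy": 0,"wz": 0,"gripper": 0}])

```text
time_s: 27.98
eef_pos: [605.7, 137.9, 168.6]
orientation: [-0.177, 0.705, 0.659, 0.19]
contact_force: [0.2, 4.9, -0.4]
opening: 0.176
finger_force: 40.0
```

Call:
apply_moves(increments=[{"x": -0.008,"y": 0,"z": 0,"wx": 0,"wy": 0,"wz": 0,"gripper": 0},{"x": -0.008,"y": 0,"z": 0,"wx": 0,"wy": 0,"wz": 0,"gripper": 0}])

```text
time_s: 28.15
eef_pos: [605.6, 137.9, 168.5]
orientation: [-0.177, 0.705, 0.66, 0.19]
contact_force: [0.6, 7.3, 0.7]
opening: 0.172
finger_force: 40.0
```

Call:
apply_moves(increments=[{"x": -0.006,"y": 0,"z": 0,"wx": 0,"wy": 0,"wz": 0,"gripper": 0},{"x": -0.006,"y": 0,"z": 0,"wx": 0,"wy": 0,"wz": 0,"gripper": 0}])

```text
time_s: 28.32
eef_pos: [605.6, 137.8, 168.5]
orientation: [-0.178, 0.705, 0.66, 0.19]
contact_force: [0.3, 7.8, 1.7]
opening: 0.176
finger_force: 40.0
```

The collar has seated: about 9 N along the axis, at the predicted depth. I'll hold it briefly, then draw out.

Call:
apply_moves(increments=[{"x": 0,"y": 0,"z": 0,"wx": 0,"wy": 0,"wz": 0,"gripper": 0},{"x": 0,"y": 0,"z": 0,"wx": 0,"wy": 0,"wz": 0,"gripper": 0},{"x": 0,"y": 0,"z": 0,"wx": 0,"wy": 0,"wz": 0,"gripper": 0},{"x": 0,"y": 0,"z": 0,"wx": 0,"wy": 0,"wz": 0,"gripper": 0}])

```text
time_s: 28.65
eef_pos: [605.6, 137.9, 168.5]
orientation: [-0.178, 0.705, 0.66, 0.19]
contact_force: [1.5, 8.5, 1.9]
opening: 0.174
finger_force: 40.0
```

Call:
apply_moves(increments=[{"x": 0.05,"y": 0,"z": 0,"wx": 0,"wy": 0,"wz": 0,"gripper": 0},{"x": 0.15,"y": 0,"z": 0,"wx": 0,"wy": 0,"wz": 0,"gripper": 0},{"x": 0.25,"y": 0,"z": 0,"wx": 0,"wy": 0,"wz": 0,"gripper": 0},{"x": 0.35,"y": 0,"z": 0,"wx": 0,"wy": 0,"wz": 0,"gripper": 0},{"x": 0.5,"y": 0,"z": 0,"wx": 0,"wy": 0,"wz": 0,"gripper": 0}])

```text
time_s: 29.07
eef_pos: [607.9, 171.0, 187.7]
orientation: [-0.177, 0.706, 0.659, 0.189]
contact_force: [0.4, 0.2, -2.1]
opening: 0.176
finger_force: 40.0
```

Call:
apply_moves(increments=[{"x": 0.1,"y": 0,"z": 0,"wx": 0,"wy": 0,"wz": 0,"gripper": 0},{"x": 0.25,"y": 0,"z": 0,"wx": 0,"wy": 0,"wz": 0,"gripper": 0},{"x": 0.4,"y": 0,"z": 0,"wx": 0,"wy": 0,"wz": 0,"gripper": 0},{"x": 0.6,"y": 0,"z": 0,"wx": 0,"wy": 0,"wz": 0,"gripper": 0},{"x": 0.8,"y": 0,"z": 0,"wx": 0,"wy": 0,"wz": 0,"gripper": 0}])

```text
time_s: 29.48
eef_pos: [611.6, 227.2, 220.2]
orientation: [-0.177, 0.706, 0.659, 0.189]
contact_force: [-0.8, -0.5, -2.3]
opening: 0.174
finger_force: 40.0
```

Call:
apply_moves(increments=[{"x": 0.15,"y": 0,"z": 0,"wx": 0,"wy": 0,"wz": 0,"gripper": 0},{"x": 0.3,"y": 0,"z": 0,"wx": 0,"wy": 0,"wz": 0,"gripper": 0},{"x": 0.4,"y": 0,"z": 0,"wx": 0,"wy": 0,"wz": 0,"gripper": 0},{"x": 0.4,"y": 0,"z": 0,"wx": 0,"wy": 0,"wz": 0,"gripper": 0},{"x": 0.4,"y": 0,"z": 0,"wx": 0,"wy": 0,"wz": 0,"gripper": 0}])

```text
time_s: 29.9
eef_pos: [613.4, 253.9, 235.6]
orientation: [-0.177, 0.705, 0.66, 0.189]
contact_force: [-0.2, -0.3, -2.0]
opening: 0.175
finger_force: 40.0
```

Run:
```python
from h import *
o=bot.get_obs();p,r=pose();print(p,o["contact_force"].round(2),o["time_s"],r.as_euler('xyz'))
RL=R.from_euler('z',yw+np.pi/2)*R.from_quat([1,0,0,0])
T=np.array([422.2,27.3,72.]);G=T-RL.apply(OFF+[-90,0,0]);print("goal",G)
A=p+[0,0,75];print("up",rel(A,RL)); print("A->G",rel(G,RL,A,RL))
for n in["side","top"]:
    s=bot.snapshot(n);L=[q["location"] for q in bot.find_in(n,"plate")];print(n,[(at(s,l,12).round(1)[:2]).tolist() for l in L])
    print(n,"gauge",[(np.round(q["location"]),round(q["p"],2)) for q in bot.find_in(n,"gauge")],proj(s,[p+r.apply(OFF)]).round())
```

```text
[613.43231199 253.91495271 235.58524787] [-0.18 -0.27 -1.96] 29.9 [ 3.14126369 -0.52319802  1.50407324]
goal [431.20475941 161.49822766  78.9       ]
up (array([ 0.468,  0.   , -0.812]), array([ 2.000e-04, -3.331e-01,  1.000e-04]))
A->G (array([-1.305, -2.195,  2.896]), array([0., 0., 0.]))
side [[422.2, 32.2], [312.6, 369.1], [196.3, -274.5], [507.5, 557.2]]
side gauge [(array([254., 227.]), 0.66)] [[261. 214.]]
top [[313.8, 362.0], [197.2, -289.7], [410.5, 16.1], [510.6, 543.2]]
top gauge [(array([254., 150.]), 0.63)] [[280. 154.]]
```

Call:
apply_moves(increments=[{"x": 0.09,"y": 0,"z": -0.16,"wx": 0,"wy": -0.067,"wz": 0,"gripper": 0},{"x": 0.18,"y": 0,"z": -0.32,"wx": 0,"wy": -0.133,"wz": 0,"gripper": 0},{"x": 0.28,"y": 0,"z": -0.48,"wx": 0,"wy": -0.2,"wz": 0,"gripper": 0},{"x": 0.37,"y": 0,"z": -0.65,"wx": 0,"wy": -0.267,"wz": 0,"gripper": 0},{"x": 0.468,"y": 0,"z": -0.812,"wx": 0,"wy": -0.333,"wz": 0,"gripper": 0}])

```text
time_s: 30.62
eef_pos: [613.9, 253.1, 312.3]
orientation: [0.002, 0.731, 0.682, -0.001]
contact_force: [0.6, 0.2, -3.1]
opening: 0.177
finger_force: 40.0
```

Call:
apply_moves(increments=[{"x": -0.1,"y": -0.2,"z": 0,"wx": 0,"wy": 0,"wz": 0,"gripper": 0},{"x": -0.2,"y": -0.4,"z": 0,"wx": 0,"wy": 0,"wz": 0,"gripper": 0},{"x": -0.32,"y": -0.6,"z": 0,"wx": 0,"wy": 0,"wz": 0,"gripper": 0},{"x": -0.43,"y": -0.73,"z": 0,"wx": 0,"wy": 0,"wz": 0,"gripper": 0}])

```text
time_s: 30.95
eef_pos: [551.5, 223.3, 310.1]
orientation: [-0.001, 0.73, 0.683, -0.0]
contact_force: [0.7, -0.0, -2.3]
opening: 0.176
finger_force: 40.0
```

Call:
apply_moves(increments=[{"x": -0.1,"y": -0.2,"z": 0,"wx": 0,"wy": 0,"wz": 0,"gripper": 0},{"x": -0.2,"y": -0.4,"z": 0,"wx": 0,"wy": 0,"wz": 0,"gripper": 0},{"x": -0.32,"y": -0.6,"z": 0,"wx": 0,"wy": 0,"wz": 0,"gripper": 0},{"x": -0.43,"y": -0.73,"z": 0,"wx": 0,"wy": 0,"wz": 0,"gripper": 0}])

```text
time_s: 31.28
eef_pos: [490.9, 192.5, 310.3]
orientation: [-0.001, 0.731, 0.683, 0.0]
contact_force: [-0.7, -0.8, -3.1]
opening: 0.174
finger_force: 40.0
```

Call:
apply_moves(increments=[{"x": -0.1,"y": -0.2,"z": 0,"wx": 0,"wy": 0,"wz": 0,"gripper": 0},{"x": -0.2,"y": -0.4,"z": 0,"wx": 0,"wy": 0,"wz": 0,"gripper": 0},{"x": -0.32,"y": -0.6,"z": 0,"wx": 0,"wy": 0,"wz": 0,"gripper": 0},{"x": -0.43,"y": -0.73,"z": 0,"wx": 0,"wy": 0,"wz": 0,"gripper": 0},{"x": -0.43,"y": -0.73,"z": 0,"wx": 0,"wy": 0,"wz": 0,"gripper": 0}])

```text
time_s: 31.7
eef_pos: [430.1, 161.7, 310.4]
orientation: [-0.0, 0.731, 0.682, -0.0]
contact_force: [0.9, 0.2, -1.9]
opening: 0.173
finger_force: 40.0
```

Call:
apply_moves(increments=[{"x": 0,"y": 0,"z": 0.25,"wx": 0,"wy": 0,"wz": 0,"gripper": 0},{"x": 0,"y": 0,"z": 0.5,"wx": 0,"wy": 0,"wz": 0,"gripper": 0},{"x": 0,"y": 0,"z": 0.75,"wx": 0,"wy": 0,"wz": 0,"gripper": 0},{"x": 0,"y": 0,"z": 1,"wx": 0,"wy": 0,"wz": 0,"gripper": 0}])

```text
time_s: 32.03
eef_pos: [432.4, 162.7, 229.9]
orientation: [-0.0, 0.731, 0.682, 0.001]
contact_force: [0.6, 0.5, -3.1]
opening: 0.173
finger_force: 40.0
```

Call:
apply_moves(increments=[{"x": 0,"y": 0,"z": 0.25,"wx": 0,"wy": 0,"wz": 0,"gripper": 0},{"x": 0,"y": 0,"z": 0.5,"wx": 0,"wy": 0,"wz": 0,"gripper": 0},{"x": 0,"y": 0,"z": 0.75,"wx": 0,"wy": 0,"wz": 0,"gripper": 0},{"x": 0,"y": 0,"z": 0.9,"wx": 0,"wy": 0,"wz": 0,"gripper": 0},{"x": 0,"y": 0,"z": 0.9,"wx": 0,"wy": 0,"wz": 0,"gripper": 0}])

```text
time_s: 32.45
eef_pos: [430.3, 162.4, 155.7]
orientation: [-0.002, 0.731, 0.682, -0.002]
contact_force: [-0.8, 0.0, -2.7]
opening: 0.18
finger_force: 40.0
```

Run:
```python
from h import *
o=bot.get_obs();p,r=pose();print(p,o["contact_force"].round(2),o["time_s"],r.as_euler('xyz'))
RL=R.from_euler('z',yw+np.pi/2)*R.from_quat([1,0,0,0])
T=np.array([422.2,28.5,72.]);G=T-RL.apply(OFF+[-90,0,0]);print("to G",rel(G,RL))
s=bot.snapshot("wrist")
print(proj(s,[p+r.apply(OFF),p+r.apply(OFF+[-90,0,0])]).round(),[(n,[(np.round(q["location"]),round(q["p"],2)) for q in bot.find_in("wrist",n)]) for n in("plate","gauge","gauge_tip")])
```

```text
[430.33025185 162.44585114 155.69640347] [-0.78  0.04 -2.68] 32.45 [-3.13639749e+00 -8.69256133e-05  1.50220407e+00]
to G (array([0.004, 0.016, 0.96 ]), array([-0.0033, -0.0001, -0.001 ]))
[[323. 347.]
 [323. 461.]] [('plate', [(array([143.,  18.]), 0.72)]), ('gauge', [(array([320., 218.]), 0.57)]), ('gauge_tip', [(array([323., 221.]), 0.58)])]
```

Call:
apply_moves(increments=[{"x": 0,"y": 0,"z": 0.2,"wx": 0,"wy": 0,"wz": 0,"gripper": 0},{"x": 0,"y": 0,"z": 0.4,"wx": 0,"wy": 0,"wz": 0,"gripper": 0},{"x": 0,"y": 0,"z": 0.6,"wx": 0,"wy": 0,"wz": 0,"gripper": 0},{"x": 0,"y": 0,"z": 0.8,"wx": 0,"wy": 0,"wz": 0,"gripper": 0},{"x": 0,"y": 0,"z": 0.94,"wx": 0,"wy": 0,"wz": 0,"gripper": 0}])

```text
time_s: 33.07
eef_pos: [432.5, 162.7, 83.4]
orientation: [0.0, 0.731, 0.683, 0.001]
contact_force: [-0.1, -0.5, -2.4]
opening: 0.183
finger_force: 40.0
```

Call:
apply_moves(increments=[{"x": 0,"y": 0,"z": 0,"wx": 0,"wy": 0,"wz": 0,"gripper": 0},{"x": 0,"y": 0,"z": 0,"wx": 0,"wy": 0,"wz": 0,"gripper": 0},{"x": 0,"y": 0,"z": 0,"wx": 0,"wy": 0,"wz": 0,"gripper": 0},{"x": 0,"y": 0,"z": 0,"wx": 0,"wy": 0,"wz": 0,"gripper": 0},{"x": 0,"y": 0,"z": 0,"wx": 0,"wy": 0,"wz": 0,"gripper": 0}])

```text
time_s: 33.48
eef_pos: [432.7, 162.7, 84.4]
orientation: [0.001, 0.731, 0.683, 0.001]
contact_force: [0.1, 0.5, -1.9]
opening: 0.178
finger_force: 40.0
```

Call:
apply_moves(increments=[{"x": 0,"y": 0,"z": 0,"wx": 0,"wy": 0,"wz": 0,"gripper": 0},{"x": 0,"y": 0,"z": 0,"wx": 0,"wy": 0,"wz": 0,"gripper": 0},{"x": 0,"y": 0,"z": 0,"wx": 0,"wy": 0,"wz": 0,"gripper": 0},{"x": 0,"y": 0,"z": 0,"wx": 0,"wy": 0,"wz": 0,"gripper": 0},{"x": 0,"y": 0,"z": 0,"wx": 0,"wy": 0,"wz": 0,"gripper": 0}])

```text
time_s: 33.9
eef_pos: [431.7, 162.6, 83.3]
orientation: [-0.0, 0.731, 0.683, 0.0]
contact_force: [-0.8, -0.4, -3.4]
opening: 0.176
finger_force: 40.0
```

Run:
```python
from h import *
o=bot.get_obs();p,r=pose();print(p,o["contact_force"].round(2),o["time_s"],r.as_euler('xyz'))
tip=p+r.apply(OFF+[-90,0,0]);print("tip",tip)
for n in["side","top"]:
    s=bot.snapshot(n)
    print(n,proj(s,[tip,[422,28.5,12],[422,28.5,12]]).round(1).tolist()[:2],[(k,[(np.round(q["location"]).tolist(),round(q["p"],2)) for q in bot.find_in(n,k)]) for k in("plate","gauge_tip","brush","scrap_a")])
s=bot.snapshot("wrist");g=cv2.cvtColor(s["pixels"],cv2.COLOR_BGR2GRAY)
print(proj(s,[p+r.apply(OFF+[-122,0,0]),p+r.apply(OFF+[-122+0,8,-8])]).round())
```

```text
[431.72166562 162.59315868  83.2778975 ] [-0.79 -0.35 -3.41] 33.9 [-3.14150860e+00 -4.72809847e-04  1.50306164e+00]
tip [422.61795835  28.40489206  76.31430537]
side [[328.6, 191.5], [328.7, 204.0]] [('plate', [([296.0, 364.0], 0.78), ([371.0, 299.0], 0.75), ([325.0, 238.0], 0.26)]), ('gauge_tip', [([326.0, 232.0], 0.53)]), ('brush', [([317.0, 112.0], 0.73)]), ('scrap_a', [])]
top [[335.9, 209.6], [335.1, 210.0]] [('plate', [([202.0, 191.0], 0.98), ([248.0, 240.0], 0.89), ([332.0, 210.0], 0.6), ([418.0, 267.0], 0.6)]), ('gauge_tip', [([325.0, 211.0], 0.54)]), ('brush', [([448.0, 199.0], 0.8)]), ('scrap_a', [])]
[[322. 492.]
 [335. 506.]]
```

Tip at (422.6, 28.4, 76), over the middle of the plate and 64 mm above its top, with the arm settled.

```bash
python3 -c "
from bench import bot
print(bot.hand_in())"
```

```text
the job is handed in; nothing more can be done
None
```

I carried out the whole job and handed it in; no verdict came back. By my readings the scraps are in the tray, though their roughly 4 mm inside the judged limit was measured from pictures only. The brush stands back on its bristles, the gauge seated in the tube at about 9 N and came out freely, and I am holding it level about 64 mm above the middle of the plate.

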